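# Clamp the lid's veneer level with four lever nuts

## Task

The freshly veneered red box lid lies under the aluminium caul in the green clamp. Bring the caul down level by tightening its four lever nuts clockwise, crisscross (a nut, then the one diagonally across from it, then the other two) in two passes: first turn each only until you feel it just take hold on its crush pad, then in the same crisscross way give each about a sixth of a turn more. Leave everything else on the bench where it is and let go of the nuts.

Things in the scene. Friction and masses are not known exactly. Their poses are not given: they have to be found in the camera images.
- clamp: green iron clamp base fixed to the bench, a plate 220 x 220 x 25 mm; origin at the middle of its underside. Four studs, the axes of the nuts, stand at +-80 mm in its x and y. On it lie the red lid (240 x 130 x 30 mm) and over that a square aluminium caul (200 x 200 x 12 mm), its top about 68 mm above the bench; how far each nut stands from its pad is not known and must be felt
- post_a (a point): upright brass post of the lever nut on the clamp's -x, +y corner, opposite c: 16 mm thick, 36 tall on a flat arm, 45 mm from the stud's axis. Point: on the post's centre line, 12 mm below its top, 24 above the arm; z up. Swung clockwise from above about the stud, it sinks 2.4 mm per rad. It starts 0.1 to 1 rad short of its pad: swings at 1 N, then at 6 N once the nut squeezes the pad, 3 N more per rad; stays where left
- post_b (a point): upright brass post of the lever nut on the clamp's +x, +y corner, opposite d: 16 mm thick, 36 tall on a flat arm, 45 mm from the stud's axis. Point: on the post's centre line, 12 mm below its top, 24 above the arm; z up. Swung clockwise from above about the stud, it sinks 2.4 mm per rad. It starts 0.1 to 1 rad short of its pad: swings at 1 N, then at 6 N once the nut squeezes the pad, 3 N more per rad; stays where left
- post_c (a point): upright brass post of the lever nut on the clamp's +x, -y corner, opposite a: 16 mm thick, 36 tall on a flat arm, 45 mm from the stud's axis. Point: on the post's centre line, 12 mm below its top, 24 above the arm; z up. Swung clockwise from above about the stud, it sinks 2.4 mm per rad. It starts 0.1 to 1 rad short of its pad: swings at 1 N, then at 6 N once the nut squeezes the pad, 3 N more per rad; stays where left
- post_d (a point): upright brass post of the lever nut on the clamp's -x, -y corner, opposite b: 16 mm thick, 36 tall on a flat arm, 45 mm from the stud's axis. Point: on the post's centre line, 12 mm below its top, 24 above the arm; z up. Swung clockwise from above about the stud, it sinks 2.4 mm per rad. It starts 0.1 to 1 rad short of its pad: swings at 1 N, then at 6 N once the nut squeezes the pad, 3 N more per rad; stays where left
- pad_a (a joint): how far the crush pad (32 mm steel washer on stiff rubber) on the caul under the nut of post_a is squeezed, in m: 0 untouched, crushed beyond 5 mm. Only its nut squeezes it; it gives stiffly and hardly springs back. A nut that has just taken hold has squeezed it a few tenths of a millimetre; a sixth of a turn more adds 2.5 mm
- pad_b (a joint): how far the crush pad (32 mm steel washer on stiff rubber) on the caul under the nut of post_b is squeezed, in m: 0 untouched, crushed beyond 5 mm. Only its nut squeezes it; it gives stiffly and hardly springs back. A nut that has just taken hold has squeezed it a few tenths of a millimetre; a sixth of a turn more adds 2.5 mm
- pad_c (a joint): how far the crush pad (32 mm steel washer on stiff rubber) on the caul under the nut of post_c is squeezed, in m: 0 untouched, crushed beyond 5 mm. Only its nut squeezes it; it gives stiffly and hardly springs back. A nut that has just taken hold has squeezed it a few tenths of a millimetre; a sixth of a turn more adds 2.5 mm
- pad_d (a joint): how far the crush pad (32 mm steel washer on stiff rubber) on the caul under the nut of post_d is squeezed, in m: 0 untouched, crushed beyond 5 mm. Only its nut squeezes it; it gives stiffly and hardly springs back. A nut that has just taken hold has squeezed it a few tenths of a millimetre; a sixth of a turn more adds 2.5 mm
- weight: brass disc weight with a knob, 76 mm across, 53 mm tall; bystander; origin under its middle
- puzzle_box: marquetry puzzle box, 120 x 80 x 60 mm; bystander; origin under its middle
- glue: white glue bottle with orange cap, 60 mm across, 150 mm tall; bystander; origin under its middle
- strip2: topmost of a stack of three cedar strips, each 160 x 45 x 12 mm; bystander; origin under its middle

How it is judged:
By the outcome, as a careful person would: the job done as asked, in the order asked, and still so for the second after the job is handed in, with the robot touching nothing.
It also fails if it takes over 72 s, if anything falls off the work surface, if the arm or the gripper's body presses on something with over 40 N, if the wrist force passes 120 N, or if a joint passes its speed limit or range.

## Robot

A 6-joint arm with a two-finger parallel gripper is mounted at the origin on the work surface. World frame = base frame: x ahead of the robot, y to its left, z up, the work surface at z = 0. Lengths are in m, angles in rad, forces in N, time in s.
With the tool pointing down it reaches from about 0.25 to 0.775 m from the base axis. Payload 4 kg.
Tool frame: the origin (TCP) lies at the very end of the fingers, on their centre line; the grasp point (between the pads) lies 19 mm behind it; z points along the fingers, x is the direction in which the jaws open and shut, and the axes are right-handed (so a half turn about z gives the same grasp; the last joint's range is limited). The gripper opens to 94 mm and grips with 3 to 60 N. Pads are 16 mm wide; open, the fingers measure 119 mm over their backs; the gripper's body (75 mm by 177 mm) begins 78 mm behind the grasp point.
Start: joints at [1.027, 0.087, 1.371, -0, 1.684, -0.103], TCP at [0.235, 0.497, 0.206] pointing down, gripper open.
Joint ranges: [-3.1, 3.1], [-0.76, 2.03], [0.27, 2.55], [-1.08, 4.22], [0.17, 2.65], [-2.57, 2.57]. Speed limits (rad/s): [2.79, 2.79, 3.14, 3.14, 3.14, 3.14].

## Interface

Orientations are given as [roll, pitch, yaw] about the fixed x, y, z axes, in that order (R = Rz(yaw) Ry(pitch) Rx(roll)).
In Python, from bench import robot, cams, ticket gives the robot as it stands.
- The arm moves only by the tool jog_arm, never from a script. Its argument "series" is a list of rows, each an object of numbers: "x", "y", "z": the shift along the tool's x, y, z in m; "rx", "ry", "rz": the turn, a rotation vector about the tool's x, y, z in degrees. A call has 1 to 12 rows; each row shifts and turns the pose as measured when the row begins, along the tool's axes as they then stand; what a row does not reach is not made up. A row lasts 1/12 s, in which the tool goes at most 41.7 mm and 7.16 degrees, less where a joint would pass 70% of its speed; a pose out of reach is approached as far as the arm can. A call with a gripper value outside its range is refused whole. "claw" is the opening, from 0 (shut) to 1 (fully open), set as the call begins (left out, the last holds). The fingers move at their own pace and stop on an object; the grip force is fixed at half the most. Time passes only in rows, so rows that do not move let the fingers close. It gives the time, the measured TCP pose, the force and the opening at its end, in the units of the state.
- robot.get_obs(): the state, without advancing time (a new reading comes with each control period).
- cams.snapshot(name): name is "scene" or "top"; returns a dict with "img" (400x640x3 uint8, red, green, blue), "mtx" (3x3 intrinsics, pixels), "origin" and "attitude" of the camera in the world. Camera axes: x right, y down, z forward; pixel columns grow to the right and rows downward; lengths in m; the calibration is good to about 2 mm. A picture is of the moment at which its call begins. There is no depth.
- ticket.close_job(): hands the job in, once; it reports no verdict.
Trained networks look in a picture, given as the dict that the camera call returned (one of the last four; its "shot" number tells which), for a name from the list of things; names that differ only in an ending like _2 or _b are one class to them, and where a whole thing is asked for, a point or a joint stands for the part that bears it (a point fixed in the world has none). Each returns a list of dicts, best first, with "p" (0 to 1); they miss things now and then, are a little off and sometimes report something else, mostly with a low value. They report only what shows in the picture. A call takes as long as a camera call.
- cams.look_for(thing, picture): "bbox" ([left, top, width, height] in pixels, round what is visible of it).
The state is a dict: "time": time; "joint_positions": joint angles; "qvel": joint speeds; "joint_torque": joint torques, N m; "tool_pos": TCP position; "ee_rot": TCP orientation; "wrist_force": force on the tool from outside, world axes, zero at the start; "wrist_torque": the same for the moment, N m; "width": finger opening in m.
Only numpy, scipy, OpenCV 4.12 (cv2) and the standard library are available. Lean on these libraries where they do the work, as an engineer would, in place of code of your own. Each camera call takes 0.05 s, during which the arm holds its last target.

## Working session

There is one attempt and no reset: what is moved stays moved. The work goes in short steps, Python scripts to look and compute and a tool call to move; the robot and the scene stay as the last step left them, time stands still between calls to the robot, and variables do not carry over. Pictures are saved under pics/ and viewed, and the job is handed in when it is done.

Besides the shell and the picture viewer there is one more tool, called after "Emit:" by a JSON object that holds its "api" and its "payload". jog_arm: Moves the arm, as the interface text tells. Its arguments: {"type":"object","properties":{"series":{"type":"array","items":{"type":"object","properties":{"x":{"type":"number"},"y":{"type":"number"},"z":{"type":"number"},"rx":{"type":"number"},"ry":{"type":"number"},"rz":{"type":"number"}}}},"claw":{"type":"number"}},"required":["series"]}

```bash
mkdir -p pics; ls; python3 - <<'E'
from bench import robot,cams,ticket
import cv2
print(robot.get_obs())
for n in("scene","top"):
    p=cams.snapshot(n); cv2.imwrite(f"pics/{n}0.png",p["img"][:,:,::-1]); print(n,p["mtx"],p["origin"],p["attitude"])
    for t in("post_a","clamp","weight","glue","puzzle_box","strip2"):
        print(t,[(d["bbox"],round(d["p"],2)) for d in cams.look_for(t,p)])
E
```

```text
pics
{'time': 0.0, 'joint_positions': array([ 1.02691724e+00,  8.79705061e-02,  1.37225683e+00,  2.17767294e-06,
        1.68356678e+00, -1.03089048e-01]), 'qvel': array([-0.0005292 ,  0.00105896, -0.00017295,  0.00027675,  0.0007731 ,
        0.00071066]), 'joint_torque': array([ 7.48373805e-04, -3.40182352e+01, -3.02433765e+01,  7.19364057e-02,
        3.31623084e-02, -1.69021309e-04]), 'tool_pos': array([0.23437613, 0.49696331, 0.20429438]), 'ee_rot': array([-3.14136395e+00,  2.18955783e-03,  1.13000678e+00]), 'wrist_force': array([-0.23059128,  0.00526841,  0.77860194]), 'wrist_torque': array([ 0.06481417,  0.03079131, -0.01135122]), 'width': 0.09423157851891358}
scene [[421.16164807   0.         313.28463906]
 [  0.         421.16164807 193.63972371]
 [  0.           0.           1.        ]] [ 1.26535494 -0.49231053  0.73934343] [-2.20668432  0.00473321  0.95439792]
post_a [([351.1, 190.4, 24.4, 18.9], 0.75), ([282.0, 168.2, 24.5, 19.7], 0.69), ([286.6, 204.0, 26.0, 22.2], 0.65), ([341.2, 160.0, 22.8, 15.5], 0.56)]
clamp [([274.3, 158.7, 107.5, 96.5], 0.64)]
weight [([139.9, 238.5, 33.5, 30.9], 0.55)]
glue [([163.0, 256.4, 34.1, 64.4], 0.81)]
puzzle_box [([363.6, 132.7, 43.1, 42.5], 0.92)]
strip2 [([413.6, 160.5, 46.5, 29.1], 0.97)]
top [[496.9836406    0.         320.50283189]
 [  0.         496.9836406  190.43880433]
 [  0.           0.           1.        ]] [0.36835659 0.01844565 1.34504388] [-3.00571077 -0.02112202 -1.54619734]
post_a [([308.7, 204.8, 21.7, 20.9], 0.74), ([248.5, 184.4, 22.5, 24.9], 0.73), ([339.4, 155.1, 20.7, 18.2], 0.69), ([277.6, 135.6, 25.9, 12.9], 0.51)]
clamp [([246.9, 134.3, 114.9, 101.7], 0.56), ([304.4, 203.3, 27.1, 25.2], 0.25)]
weight [([442.9, 222.9, 29.7, 23.1], 0.63)]
glue [([446.9, 150.0, 33.1, 28.0], 0.81)]
puzzle_box [([151.1, 204.3, 43.5, 47.3], 0.61)]
strip2 [([153.1, 135.0, 22.6, 58.5], 0.64)]
```

```bash
python3 - <<'E'
import cv2
a=cv2.imread("pics/scene0.png");b=cv2.imread("pics/top0.png")
cv2.imwrite("pics/s_crop.png",cv2.resize(a[130:270,250:410],None,fx=5,fy=5,interpolation=cv2.INTER_CUBIC)[:600])
cv2.imwrite("pics/t_crop.png",cv2.resize(b[120:240,230:380],None,fx=5,fy=5,interpolation=cv2.INTER_CUBIC))
E
```

```text
(no output)
```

View pics/top0.png

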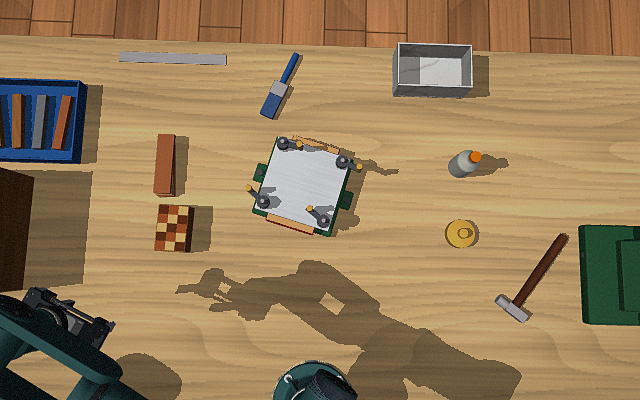

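View pics/t_crop.png

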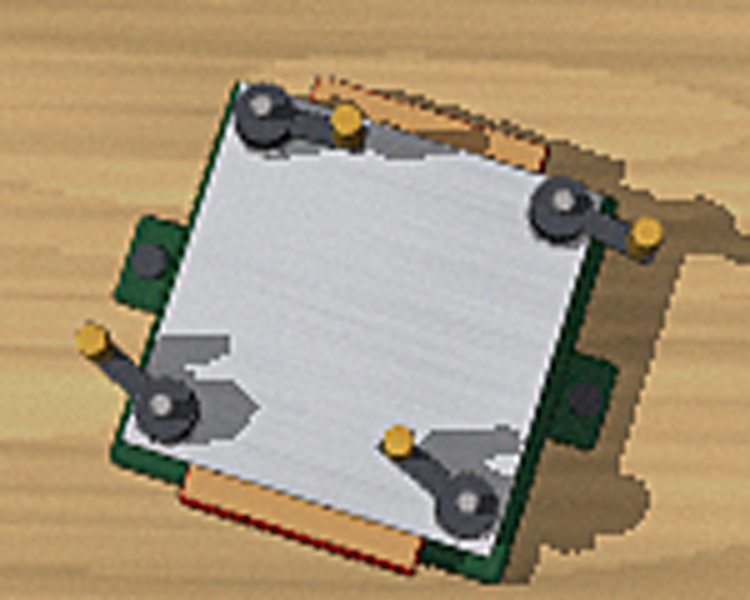

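View pics/s_crop.png

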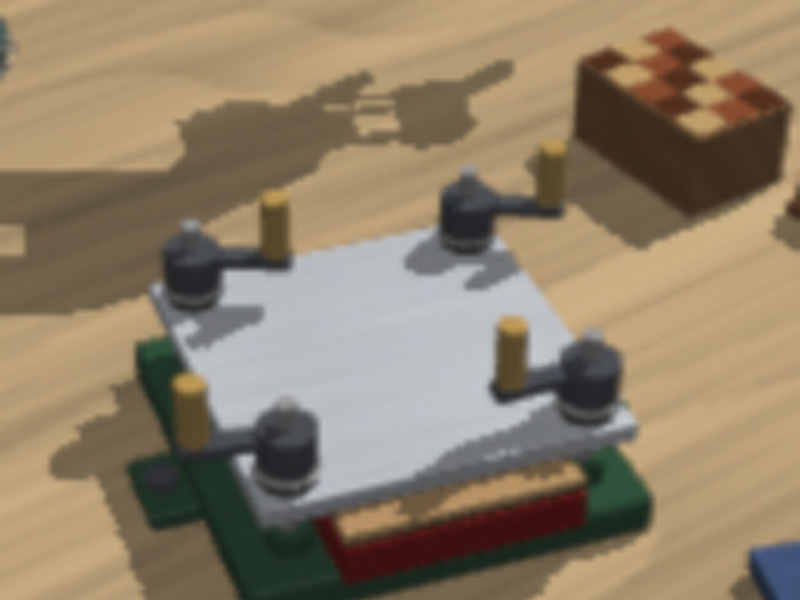

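```bash
cat > h.py <<'E'
import numpy as np
from scipy.spatial.transform import Rotation as R
Ks=np.array([[421.1616,0,313.2846],[0,421.1616,193.6397],[0,0,1]]);Kt=np.array([[496.98364,0,320.50283],[0,496.98364,190.4388],[0,0,1]])
Os=np.array([1.26535494,-0.49231053,0.73934343]);Ot=np.array([0.36835659,0.01844565,1.34504388])
Rs=R.from_euler('xyz',[-2.20668432,0.00473321,0.95439792]).as_matrix();Rt=R.from_euler('xyz',[-3.00571077,-0.02112202,-1.54619734]).as_matrix()
def ray(K,Rm,uv): return Rm@np.linalg.inv(K)@np.array([uv[0],uv[1],1])
def atz(K,Rm,O,uv,z):
    d=ray(K,Rm,uv); return O+d*(z-O[2])/d[2]
def tri(uvt,uvs):
    d1=ray(Kt,Rt,uvt);d2=ray(Ks,Rs,uvs)
    s=np.linalg.lstsq(np.c_[d1,-d2],Os-Ot,rcond=None)[0]
    p,q=Ot+s[0]*d1,Os+s[1]*d2
    return (p+q)/2,np.linalg.norm(p-q)
E
python3 - <<'E'
from h import *
T=lambda u:(u[0]/5+230-.4,u[1]/5+120-.4)
S=lambda u:(u[0]/5+250-.4,u[1]/5+130-.4)
D={'TL':((262,103),(347,115),(593,337),(512,325)),'TR':((563,198),(648,228),(287,403),(189,382)),
'BL':((160,404),(93,335),(468,173),(551,150)),'BR':((467,499),(398,437),(190,228),(275,197))}
for k,(a,b,c,d) in D.items():
    s,e1=tri(T(a),S(c));p,e2=tri(T(b),S(d))
    print(k,'stud',s.round(4),e1.round(4),'post',p.round(4),e2.round(4),np.hypot(*(p-s)[:2]).round(4),np.degrees(np.arctan2(*(p-s)[1::-1])).round(1))
E
```

```text
TL stud [0.6629 0.0972 0.114 ] 0.0 post [0.6529 0.053  0.1345] 0.001 0.0453 -102.8
TR stud [ 0.6183 -0.056   0.1147] 0.0004 post [ 0.6    -0.0978  0.1348] 0.0008 0.0456 -113.7
BL stud [0.5082 0.1423 0.1133] 0.0007 post [0.5392 0.1745 0.1321] 0.0009 0.0447 46.1
BR stud [ 0.4647 -0.0119  0.1135] 0.001 post [0.4928 0.0236 0.1345] 0.0001 0.0452 51.6
```

```bash
cat >> h.py <<'E'
import json
C=np.array([0.5635,0.0429]);yaw=np.radians(-16.0)
def _s(a,b): return C+np.array([[np.cos(yaw),-np.sin(yaw)],[np.sin(yaw),np.cos(yaw)]])@np.array([a,b])*.08
STUD={'b':_s(1,1),'c':_s(1,-1),'a':_s(-1,1),'d':_s(-1,-1)}
PHI0={'b':-102.8,'c':-113.7,'a':46.1,'d':51.6}
def postxy(k,phi): return STUD[k]+.045*np.array([np.cos(np.radians(phi)),np.sin(np.radians(phi))])
def state():
    from bench import robot
    return robot.get_obs()
def pose(o): return np.array(o['tool_pos']),R.from_euler('xyz',o['ee_rot'])
def rows(p0,R0,wps):
    """wps: list of (pos,yawdeg); prints tool-frame rows"""
    out=[]
    for p,y in wps:
        R1=R.from_euler('xyz',[np.pi,0,np.radians(y)])
        d=R0.inv().apply(np.array(p)-p0); rv=np.degrees((R0.inv()*R1).as_rotvec())
        r=dict(zip(('x','y','z'),[round(float(v),4) for v in d])); r.update({n:round(float(v),1) for n,v in zip(('rx','ry','rz'),rv)})
        out.append({k:v for k,v in r.items() if v}); p0,R0=np.array(p),R1
    return json.dumps(out).replace('"','').replace(' ','')
def line(target,y,n):
    o=state();p0,R0=pose(o);y0=np.degrees(o['ee_rot'][2]); dy=(y-y0+180)%360-180
    print(rows(p0,R0,[(p0+(np.array(target)-p0)*i/n,y0+dy*i/n) for i in range(1,n+1)]),'len/row',(np.linalg.norm(np.array(target)-p0)/n).round(4),'deg/row',round(dy/n,2))
def info(k):
    o=state();p,Rm=pose(o);v=p[:2]-STUD[k];ph=np.degrees(np.arctan2(v[1],v[0]))
    cw=np.array([np.sin(np.radians(ph)),-np.cos(np.radians(ph))])
    f=np.array(o['wrist_force'])
    print('t',round(o['time'],2),'p',p.round(4),'yaw',np.degrees(o['ee_rot'][2]).round(1),'tilt',np.degrees([(o['ee_rot'][0]%(2*np.pi))-np.pi,o['ee_rot'][1]]).round(1),'phi',ph.round(1),'r',np.hypot(*v).round(4),'yaw-phi',((np.degrees(o['ee_rot'][2])-ph+180)%360-180).round(1),'w',round(o['width'],4),'f',f.round(2),'cwload',(-f[:2]@cw).round(2),'q6',np.degrees(o['joint_positions'][5]).round(0))
E
python3 - <<'E'
from h import *
print({k:v.round(4) for k,v in STUD.items()})
x,y=postxy('b',-102.8);print(x,y)
line([x,y,.17],-12.8,18)
E
```

```text
{'b': array([0.6625, 0.0977]), 'c': array([ 0.6183, -0.0561]), 'a': array([0.5087, 0.1419]), 'd': array([ 0.4645, -0.0119])}
0.6524822417475494 0.05386822626595524
[{x:-0.0124,y:0.0315,z:0.002,rz:4.3},{x:-0.01,y:0.0323,z:0.002,rz:4.3},{x:-0.0075,y:0.033,z:0.002,rz:4.3},{x:-0.005,y:0.0335,z:0.002,rz:4.3},{x:-0.0025,y:0.0338,z:0.002,rz:4.3},{y:0.0339,z:0.002,rz:4.3},{x:0.0026,y:0.0338,z:0.002,rz:4.3},{x:0.0051,y:0.0335,z:0.002,rz:4.3},{x:0.0076,y:0.033,z:0.002,rz:4.3},{x:0.0101,y:0.0323,z:0.002,rz:4.3},{x:0.0125,y:0.0315,z:0.002,rz:4.3},{x:0.0148,y:0.0304,z:0.002,rz:4.3},{x:0.017,y:0.0292,z:0.002,rz:4.3},{x:0.0192,y:0.0279,z:0.002,rz:4.3},{x:0.0212,y:0.0264,z:0.002,rz:4.3},{x:0.0232,y:0.0247,z:0.002,rz:4.3},{x:0.0249,y:0.0229,z:0.002,rz:4.3},{x:0.0266,y:0.0209,z:0.002,rz:4.3}] len/row 0.0339 deg/row -4.31
```

Emit:
{"api": "jog_arm", "payload": {"claw": 0.4, "series": [{"x":-0.012,"y":0.032,"rz":4.3},{"x":-0.01,"y":0.032,"rz":4.3},{"x":-0.0075,"y":0.033,"rz":4.3},{"x":-0.005,"y":0.0335,"rz":4.3},{"x":-0.0025,"y":0.034,"rz":4.3},{"y":0.034,"rz":4.3},{"x":0.0025,"y":0.034,"rz":4.3},{"x":0.005,"y":0.0335,"z":0.002,"rz":4.3},{"x":0.0075,"y":0.033,"z":0.002,"rz":4.3},{"x":0.01,"y":0.032,"z":0.002,"rz":4.3},{"x":0.0125,"y":0.0315,"z":0.002,"rz":4.3},{"x":0.015,"y":0.0305,"z":0.002,"rz":4.3}]}}

```text
invalid input
```

```bash
python3 - <<'E'
from h import *
info('b')
x,y=postxy('b',-102.8)
line([x,y,.16],-12.8,8)
E
```

```text
t 0.7 p [0.2347 0.4975 0.2056] yaw 64.7 tilt [-0. -0.] phi 136.9 r 0.5854 yaw-phi -72.2 w 0.094 f [0.7 0.5 0.7] cwload -0.84 q6 -6.0
[{x:-0.0279,y:0.0709,z:0.0057,rz:9.7},{x:-0.0155,y:0.0746,z:0.0057,rz:9.7},{x:-0.0028,y:0.0761,z:0.0057,rz:9.7},{x:0.0101,y:0.0755,z:0.0057,rz:9.7},{x:0.0227,y:0.0727,z:0.0057,rz:9.7},{x:0.0346,y:0.0679,z:0.0057,rz:9.7},{x:0.0455,y:0.0611,z:0.0057,rz:9.7},{x:0.0552,y:0.0525,z:0.0057,rz:9.7}] len/row 0.0764 deg/row -9.69
```

Emit:
{"api": "jog_arm", "payload": {"claw": 0.4, "series": [{"x":-0.012,"y":0.032,"z":0.0,"rx":0,"ry":0,"rz":4.3},{"x":-0.01,"y":0.032,"z":0,"rx":0,"ry":0,"rz":4.3},{"x":-0.0075,"y":0.033,"z":0,"rx":0,"ry":0,"rz":4.3},{"x":-0.005,"y":0.0335,"z":0,"rx":0,"ry":0,"rz":4.3}]}}

```text
time: 1.03
tool_pos: [0.3258, 0.4009, 0.2049]
ee_rot: [-3.138, -0.001, 0.831]
wrist_force: [-0.1, -0.1, -0.4]
width: 0.0705
```

```bash
python3 - <<'E'
from h import *
x,y=postxy('b',-102.8)
line([x,y,.165],-12.8,12)
E
```

```text
[{x:-0.003,y:0.0396,z:0.0032,rx:-0.2,rz:5.0},{x:0.0005,y:0.0397,z:0.0033,rz:5.0},{x:0.004,y:0.0395,z:0.0033,rz:5.0},{x:0.0074,y:0.039,z:0.0033,rz:5.0},{x:0.0108,y:0.0382,z:0.0033,rz:5.0},{x:0.0141,y:0.0371,z:0.0033,rz:5.0},{x:0.0173,y:0.0357,z:0.0033,rz:5.0},{x:0.0204,y:0.0341,z:0.0033,rz:5.0},{x:0.0233,y:0.0322,z:0.0033,rz:5.0},{x:0.026,y:0.03,z:0.0033,rz:5.0},{x:0.0286,y:0.0276,z:0.0033,rz:5.0},{x:0.0309,y:0.025,z:0.0033,rz:5.0}] len/row 0.0399 deg/row -5.03
```

Emit:
{"api": "jog_arm", "payload": {"series": [{"x":-0.003,"y":0.04,"z":0.003,"rx":0,"ry":0,"rz":5},{"x":0.0005,"y":0.04,"z":0.003,"rx":0,"ry":0,"rz":5},{"x":0.004,"y":0.0395,"z":0.003,"rx":0,"ry":0,"rz":5},{"x":0.0075,"y":0.039,"z":0.003,"rx":0,"ry":0,"rz":5},{"x":0.011,"y":0.038,"z":0.003,"rx":0,"ry":0,"rz":5},{"x":0.014,"y":0.037,"z":0.003,"rx":0,"ry":0,"rz":5},{"x":0.0175,"y":0.0355,"z":0.003,"rx":0,"ry":0,"rz":5},{"x":0.0205,"y":0.034,"z":0.003,"rx":0,"ry":0,"rz":5},{"x":0.0235,"y":0.032,"z":0.003,"rx":0,"ry":0,"rz":5},{"x":0.026,"y":0.03,"z":0.003,"rx":0,"ry":0,"rz":5},{"x":0.0285,"y":0.0275,"z":0.003,"rx":0,"ry":0,"rz":5},{"x":0.031,"y":0.025,"z":0.003,"rx":0,"ry":0,"rz":5}]}}

```text
time: 2.03
tool_pos: [0.6589, 0.0316, 0.1694]
ee_rot: [-3.132, -0.004, -0.267]
wrist_force: [0.5, 0.1, 0.0]
width: 0.0376
```

```bash
python3 - <<'E'
from h import *
info('b')
x,y=postxy('b',-102.8)
line([x,y,.15],-12.8,3)
E
```

```text
t 2.03 p [0.6589 0.0316 0.1694] yaw -15.3 tilt [ 0.5 -0.2] phi -93.1 r 0.0662 yaw-phi 77.8 w 0.0376 f [0.51 0.1  0.04] cwload 0.51 q6 13.0
[{x:-0.004,y:-0.0065,z:0.0065,rx:-0.5,ry:-0.2,rz:-0.8},{x:-0.0039,y:-0.0066,z:0.0065,rz:-0.8},{x:-0.0038,y:-0.0067,z:0.0065,rz:-0.8}] len/row 0.0101 deg/row 0.83
```

Emit:
{"api": "jog_arm", "payload": {"series": [{"x":-0.006,"y":-0.01,"z":0.005,"rx":-0.5,"ry":0,"rz":-1.2},{"x":-0.006,"y":-0.01,"z":0.005,"rx":0,"ry":0,"rz":-1.2},{"x":0,"y":0,"z":0,"rx":0,"ry":0,"rz":0}]}}

```text
time: 2.28
tool_pos: [0.6564, 0.0448, 0.1541]
ee_rot: [3.138, -0.001, -0.238]
wrist_force: [-0.2, 0.7, -0.6]
width: 0.0378
```

```bash
python3 - <<'E'
from h import *
info('b')
x,y=postxy('b',-102.8)
line([x,y,.106],-12.8,4)
E
```

```text
t 2.28 p [0.6564 0.0448 0.1541] yaw -13.6 tilt [-0.2 -0.1] phi -96.5 r 0.0533 yaw-phi 82.9 w 0.0378 f [-0.16  0.69 -0.58] cwload -0.24 q6 13.0
[{x:-0.0015,y:-0.002,z:0.012,rx:0.2,ry:-0.1,rz:-0.2},{x:-0.0015,y:-0.002,z:0.012,rz:-0.2},{x:-0.0015,y:-0.002,z:0.012,rz:-0.2},{x:-0.0015,y:-0.002,z:0.012,rz:-0.2}] len/row 0.0123 deg/row 0.21
```

Emit:
{"api": "jog_arm", "payload": {"series": [{"x":-0.003,"y":-0.0045,"z":0.004,"rx":0,"ry":0,"rz":-0.5},{"x":-0.003,"y":-0.0045,"z":0.014,"rx":0,"ry":0,"rz":-0.3},{"x":0,"y":0,"z":0.014,"rx":0,"ry":0,"rz":0},{"x":0,"y":0,"z":0.014,"rx":0,"ry":0,"rz":0},{"x":0,"y":0,"z":0,"rx":0,"ry":0,"rz":0}]}}

```text
time: 2.7
tool_pos: [0.6495, 0.0629, 0.1093]
ee_rot: [3.14, -0.005, -0.211]
wrist_force: [-0.7, -0.4, -0.8]
width: 0.0376
```

```bash
python3 - <<'E'
from h import *
from bench import cams
import cv2
info('b')
x,y=postxy('b',-102.8)
line([x,y,.106],-12.8,2)
im=cams.snapshot("scene")["img"][:,:,::-1]
cv2.imwrite("pics/s1.png",cv2.resize(im[90:230,250:410],None,fx=4,fy=4,interpolation=cv2.INTER_CUBIC))
E
```

```text
t 2.7 p [0.6495 0.0629 0.1093] yaw -12.1 tilt [-0.1 -0.3] phi -110.3 r 0.0372 yaw-phi 98.2 w 0.0376 f [-0.71 -0.38 -0.8 ] cwload -0.53 q6 13.0
[{x:0.0024,y:0.0041,z:0.0017,rx:0.1,ry:-0.3,rz:0.4},{x:0.0024,y:0.0041,z:0.0016,rz:0.4}] len/row 0.005 deg/row -0.36
```

View pics/s1.png

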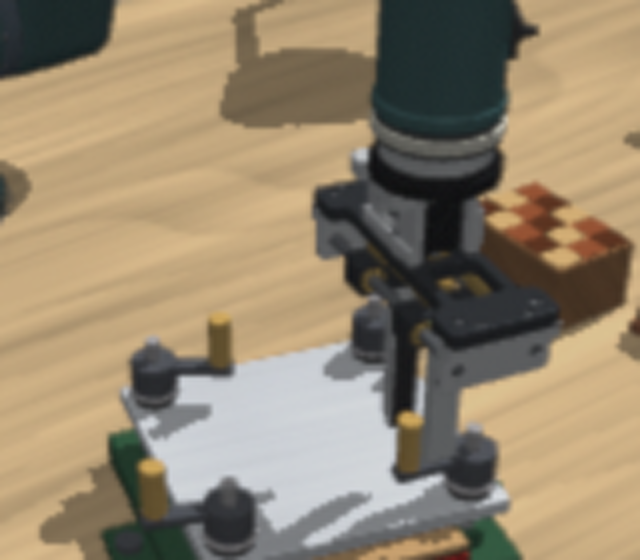

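```bash
python3 - <<'E'
from h import *
info('b')
x,y=postxy('b',-102.8)
line([x,y,.106],-12.8,2)
E
```

```text
t 2.75 p [0.6503 0.0631 0.1111] yaw -12.1 tilt [-0.1 -0.4] phi -109.3 r 0.0367 yaw-phi 97.3 w 0.0374 f [-1.35  0.07  0.32] cwload -1.3 q6 13.0
[{x:0.002,y:0.0043,z:0.0026,rx:0.1,ry:-0.4,rz:0.4},{x:0.0021,y:0.0043,z:0.0026,rz:0.4}] len/row 0.0054 deg/row -0.37
```

Emit:
{"api": "jog_arm", "payload": {"series": [{"x":0.002,"y":0.0045,"z":0.0025,"rx":0,"ry":0,"rz":0.4},{"x":0.002,"y":0.004,"z":0.0025,"rx":0,"ry":0,"rz":0.3},{"x":0,"y":0,"z":0,"rx":0,"ry":0,"rz":0},{"x":0,"y":0,"z":0,"rx":0,"ry":0,"rz":0}]}}

```text
time: 3.08
tool_pos: [0.6533, 0.0555, 0.1107]
ee_rot: [-3.141, -0.014, -0.22]
wrist_force: [-0.6, -0.6, -0.5]
width: 0.0372
```

```bash
python3 - <<'E'
from h import *
info('b')
E
```

```text
t 3.08 p [0.6533 0.0555 0.1107] yaw -12.6 tilt [ 0.  -0.8] phi -102.3 r 0.0432 yaw-phi 89.7 w 0.0372 f [-0.56 -0.56 -0.46] cwload -0.43 q6 13.0
```

Emit:
{"api": "jog_arm", "payload": {"series": [{"x":0,"y":0.001,"z":0.005,"rx":0,"ry":0.5,"rz":0},{"x":0,"y":0,"z":0.002,"rx":0,"ry":0.3,"rz":0},{"x":0,"y":0,"z":0,"rx":0,"ry":0,"rz":0}]}}

```text
time: 3.33
tool_pos: [0.6544, 0.0538, 0.1051]
ee_rot: [-3.14, -0.033, -0.221]
wrist_force: [0.1, 0.6, -0.9]
width: 0.0374
```

```bash
python3 - <<'E'
from h import *
info('b'); print(state()['qvel'].round(3))
E
```

```text
t 3.33 p [0.6544 0.0538 0.1051] yaw -12.6 tilt [ 0.1 -1.9] phi -100.4 r 0.0447 yaw-phi 87.7 w 0.0374 f [ 0.13  0.6  -0.87] cwload 0.02 q6 13.0
[-0.004 -0.002  0.005 -0.002 -0.     0.   ]
```

Emit:
{"api": "jog_arm", "payload": {"claw": 0, "series": [{"x":0,"y":0,"z":0,"rx":0,"ry":-1.9,"rz":0},{"x":0,"y":0,"z":0,"rx":0,"ry":0,"rz":0},{"x":0,"y":0,"z":0,"rx":0,"ry":0,"rz":0},{"x":0,"y":0,"z":0,"rx":0,"ry":0,"rz":0},{"x":0,"y":0,"z":0,"rx":0,"ry":0,"rz":0}]}}

```text
time: 3.75
tool_pos: [0.6538, 0.0536, 0.1048]
ee_rot: [-3.14, 0.001, -0.221]
wrist_force: [0.7, -0.4, 0.0]
width: 0.0155
```

```bash
python3 - <<'E'
from h import *
info('b'); print(state()['qvel'].round(3))
E
```

```text
t 3.75 p [0.6538 0.0536 0.1048] yaw -12.7 tilt [0.1 0. ] phi -101.0 r 0.0449 yaw-phi 88.4 w 0.0155 f [ 0.66 -0.38  0.04] cwload 0.72 q6 12.0
[-0.003 -0.003  0.004 -0.003 -0.005  0.   ]
```

Emit:
{"api": "jog_arm", "payload": {"series": [{"x":-0.004,"y":-0.0002,"z":0.0002,"rx":0,"ry":0,"rz":5}]}}

```text
time: 3.83
tool_pos: [0.6503, 0.0546, 0.1046]
ee_rot: [-3.14, -0.0, -0.31]
wrist_force: [0.4, 0.3, 0.4]
width: 0.0155
```

```bash
python3 - <<'E'
from h import *
info('b')
E
```

```text
t 3.83 p [0.6503 0.0546 0.1046] yaw -17.7 tilt [ 0.1 -0. ] phi -105.7 r 0.0448 yaw-phi 88.0 w 0.0155 f [0.45 0.33 0.36] cwload 0.34 q6 18.0
```

Emit:
{"api": "jog_arm", "payload": {"series": [{"x":-0.003,"y":-0.0002,"z":0.0002,"rx":0,"ry":0,"rz":4}]}}

```text
time: 3.92
tool_pos: [0.6473, 0.0558, 0.1044]
ee_rot: [-3.14, -0.0, -0.383]
wrist_force: [-0.4, -0.7, -0.3]
width: 0.0152
```

```bash
python3 - <<'E'
from h import *
info('b')
E
```

```text
t 3.92 p [0.6473 0.0558 0.1044] yaw -22.0 tilt [ 0.1 -0. ] phi -109.9 r 0.0446 yaw-phi 87.9 w 0.0152 f [-0.38 -0.7  -0.31] cwload -0.12 q6 22.0
```

Emit:
{"api": "jog_arm", "payload": {"series": [{"x":-0.003,"y":-0.0002,"z":0.0002,"rx":0,"ry":0,"rz":4}]}}

```text
time: 4.0
tool_pos: [0.6444, 0.0571, 0.1042]
ee_rot: [-3.14, -0.0, -0.457]
wrist_force: [1.0, 0.7, 0.1]
width: 0.0155
```

Emit:
{"api": "jog_arm", "payload": {"series": [{"x":-0.003,"y":-0.0002,"z":0.0002,"rx":0,"ry":0,"rz":4}]}}

```text
time: 4.08
tool_pos: [0.6415, 0.0586, 0.1041]
ee_rot: [-3.14, -0.001, -0.53]
wrist_force: [0.5, -0.4, -0.2]
width: 0.0154
```

```bash
python3 - <<'E'
from h import *
info('b')
E
```

```text
t 4.08 p [0.6415 0.0586 0.1041] yaw -30.4 tilt [ 0.1 -0. ] phi -118.1 r 0.0444 yaw-phi 87.8 w 0.0154 f [ 0.53 -0.36 -0.18] cwload 0.64 q6 31.0
```

Emit:
{"api": "jog_arm", "payload": {"series": [{"x":-0.003,"y":0,"z":0.0002,"rx":0,"ry":0,"rz":4}]}}

```text
time: 4.17
tool_pos: [0.6388, 0.0603, 0.1039]
ee_rot: [-3.14, -0.001, -0.603]
wrist_force: [0.3, -0.0, -0.9]
width: 0.0156
```

Emit:
{"api": "jog_arm", "payload": {"series": [{"x":-0.003,"y":0,"z":0.0002,"rx":0,"ry":0,"rz":4}]}}

```text
time: 4.25
tool_pos: [0.6362, 0.0622, 0.1037]
ee_rot: [-3.139, -0.001, -0.676]
wrist_force: [-0.2, 0.4, -0.8]
width: 0.0154
```

```bash
python3 - <<'E'
from h import *
info('b')
E
```

```text
t 4.25 p [0.6362 0.0622 0.1037] yaw -38.8 tilt [ 0.1 -0.1] phi -126.5 r 0.0442 yaw-phi 87.7 w 0.0154 f [-0.22  0.41 -0.81] cwload -0.42 q6 39.0
```

Emit:
{"api": "jog_arm", "payload": {"series": [{"x":-0.003,"y":0.0001,"z":0.0002,"rx":0,"ry":0,"rz":4}]}}

```text
time: 4.33
tool_pos: [0.6337, 0.0643, 0.1035]
ee_rot: [-3.138, -0.002, -0.749]
wrist_force: [0.3, 0.9, -0.2]
width: 0.0154
```

Emit:
{"api": "jog_arm", "payload": {"series": [{"x":-0.003,"y":0.0001,"z":0.0002,"rx":0,"ry":0,"rz":4}]}}

```text
time: 4.42
tool_pos: [0.6314, 0.0666, 0.1033]
ee_rot: [-3.137, -0.002, -0.823]
wrist_force: [0.8, -0.8, -1.5]
width: 0.0154
```

```bash
python3 - <<'E'
from h import *
info('b')
E
```

```text
t 4.42 p [0.6314 0.0666 0.1033] yaw -47.1 tilt [ 0.2 -0.1] phi -134.9 r 0.044 yaw-phi 87.8 w 0.0154 f [ 0.76 -0.8  -1.47] cwload 1.11 q6 48.0
```

Emit:
{"api": "jog_arm", "payload": {"series": [{"x":-0.003,"y":0.0002,"z":0.0002,"rx":0,"ry":0,"rz":4}]}}

```text
time: 4.5
tool_pos: [0.6293, 0.069, 0.1031]
ee_rot: [-3.136, -0.002, -0.896]
wrist_force: [2.2, 1.1, -1.0]
width: 0.0153
```

```bash
python3 - <<'E'
from h import *
info('b')
E
```

```text
t 4.5 p [0.6293 0.069  0.1031] yaw -51.3 tilt [ 0.3 -0.1] phi -139.1 r 0.0439 yaw-phi 87.8 w 0.0153 f [ 2.25  1.09 -1.04] cwload 0.64 q6 52.0
```

Emit:
{"api": "jog_arm", "payload": {"series": [{"x":-0.003,"y":-0.0003,"z":0.0002,"rx":0,"ry":0,"rz":4}]}}

```text
time: 4.58
tool_pos: [0.6274, 0.0717, 0.1029]
ee_rot: [-3.136, -0.002, -0.969]
wrist_force: [-0.6, -0.8, -0.2]
width: 0.0152
```

```bash
python3 - <<'E'
from h import *
info('b')
E
```

```text
t 4.58 p [0.6274 0.0717 0.1029] yaw -55.5 tilt [ 0.3 -0.1] phi -143.4 r 0.0436 yaw-phi 87.8 w 0.0152 f [-0.56 -0.75 -0.15] cwload 0.27 q6 57.0
```

Emit:
{"api": "jog_arm", "payload": {"series": [{"x":-0.003,"y":-0.0001,"z":0.0002,"rx":0,"ry":0,"rz":4}]}}

```text
time: 4.67
tool_pos: [0.6257, 0.0744, 0.1027]
ee_rot: [-3.135, -0.002, -1.042]
wrist_force: [0.9, -0.2, -1.3]
width: 0.0156
```

```bash
python3 - <<'E'
from h import *
info('b')
E
```

```text
t 4.67 p [0.6257 0.0744 0.1027] yaw -59.7 tilt [ 0.4 -0.1] phi -147.6 r 0.0436 yaw-phi 87.9 w 0.0156 f [ 0.87 -0.21 -1.3 ] cwload 0.65 q6 61.0
```

Emit:
{"api": "jog_arm", "payload": {"series": [{"x":-0.003,"y":-0.0001,"z":0.0002,"rx":-0.4,"ry":0,"rz":4}]}}

```text
time: 4.75
tool_pos: [0.6241, 0.0773, 0.1026]
ee_rot: [-3.141, -0.002, -1.116]
wrist_force: [1.1, 0.0, 0.1]
width: 0.0155
```

```bash
python3 - <<'E'
from h import *
info('b')
E
```

```text
t 4.75 p [0.6241 0.0773 0.1026] yaw -63.9 tilt [ 0.  -0.1] phi -151.9 r 0.0435 yaw-phi 87.9 w 0.0155 f [1.08 0.   0.13] cwload 0.51 q6 66.0
```

Emit:
{"api": "jog_arm", "payload": {"series": [{"x":-0.003,"y":-0.0001,"z":0.0002,"rx":0,"ry":0,"rz":4}]}}

```text
time: 4.83
tool_pos: [0.6232, 0.0796, 0.1026]
ee_rot: [-3.14, -0.004, -1.189]
wrist_force: [1.6, -1.1, -0.9]
width: 0.0152
```

```bash
python3 - <<'E'
from h import *
info('b')
E
```

```text
t 4.83 p [0.6232 0.0796 0.1026] yaw -68.1 tilt [ 0.1 -0.2] phi -155.2 r 0.0432 yaw-phi 87.1 w 0.0152 f [ 1.56 -1.1  -0.87] cwload 1.66 q6 70.0
```

Emit:
{"api": "jog_arm", "payload": {"series": [{"x":-0.003,"y":-0.0001,"z":0.0002,"rx":0,"ry":0,"rz":4}]}}

```text
time: 4.92
tool_pos: [0.6222, 0.0822, 0.1024]
ee_rot: [-3.139, -0.005, -1.261]
wrist_force: [0.5, 0.1, -0.2]
width: 0.0155
```

```bash
python3 - <<'E'
from h import *
info('b')
E
```

```text
t 4.92 p [0.6222 0.0822 0.1024] yaw -72.3 tilt [ 0.1 -0.3] phi -158.9 r 0.0432 yaw-phi 86.6 w 0.0155 f [ 0.49  0.1  -0.24] cwload 0.09 q6 75.0
```

Emit:
{"api": "jog_arm", "payload": {"series": [{"x":-0.003,"y":-0.0001,"z":0.0002,"rx":0,"ry":0,"rz":4}]}}

```text
time: 5.0
tool_pos: [0.6212, 0.0851, 0.1022]
ee_rot: [-3.139, -0.005, -1.334]
wrist_force: [0.1, -0.6, -0.1]
width: 0.0156
```

```bash
python3 - <<'E'
from h import *
info('b')
from bench import cams
import cv2
for n in("top","scene"):
    im=cams.snapshot(n)["img"][:,:,::-1]
    im=im[100:240,230:390] if n=="top" else im[90:230,250:410]
    cv2.imwrite(f"pics/{n}2.png",cv2.resize(im,None,fx=4,fy=4,interpolation=cv2.INTER_CUBIC))
info('b')
E
```

```text
t 5.0 p [0.6212 0.0851 0.1022] yaw -76.4 tilt [ 0.2 -0.3] phi -163.0 r 0.0431 yaw-phi 86.5 w 0.0156 f [ 0.11 -0.61 -0.1 ] cwload 0.62 q6 79.0
t 5.1 p [0.6212 0.0855 0.1022] yaw -76.2 tilt [ 0.2 -0.3] phi -163.5 r 0.0431 yaw-phi 87.3 w 0.0154 f [ 0.55  0.65 -0.73] cwload -0.47 q6 79.0
```

View pics/scene2.png

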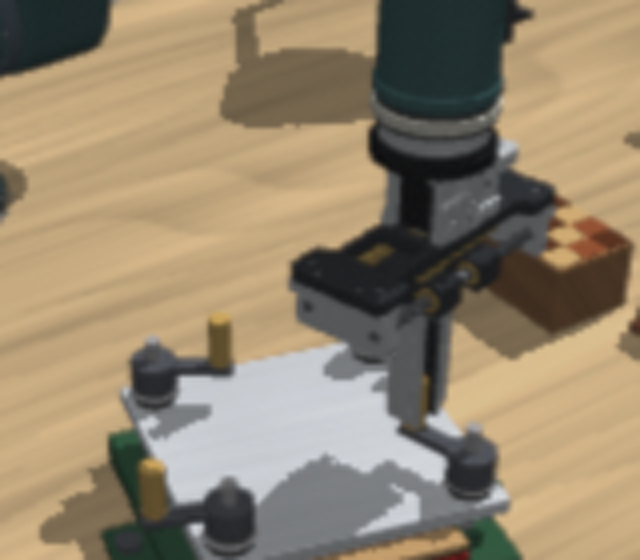

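View pics/top2.png

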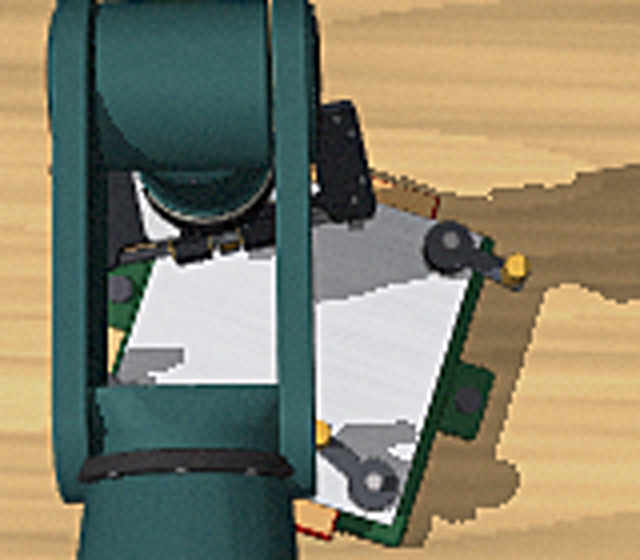

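```bash
python3 - <<'E'
from h import *
o=state();print(o['joint_torque'].round(2),o['wrist_torque'].round(2),o['wrist_force'].round(2),o['qvel'].round(3),o['joint_positions'].round(3))
E
```

```text
[ -0.07 -42.3  -29.58  -0.08  -0.     0.57] [0.06 0.15 0.14] [ 0.55  0.65 -0.73] [-0.006  0.003 -0.003  0.006  0.004 -0.063] [ 0.049  0.294  1.335 -0.004  1.509  1.379]
```

Emit:
{"api": "jog_arm", "payload": {"series": [{"x":-0.002,"y":0,"z":0.0001,"rx":0,"ry":0,"rz":2.5}]}}

```text
time: 5.18
tool_pos: [0.6208, 0.087, 0.1021]
ee_rot: [-3.138, -0.006, -1.372]
wrist_force: [1.2, -0.9, -0.8]
width: 0.0154
```

```bash
python3 - <<'E'
from h import *
info('b');o=state();print(o['joint_torque'].round(2),o['wrist_torque'].round(2),o['wrist_force'].round(2),o['qvel'].round(3))
E
```

```text
t 5.18 p [0.6208 0.087  0.1021] yaw -78.6 tilt [ 0.2 -0.3] phi -165.5 r 0.043 yaw-phi 86.9 w 0.0154 f [ 1.17 -0.92 -0.77] cwload 1.18 q6 82.0
[  0.41 -42.3  -29.49   0.42   0.17  -0.47] [-0.21 -0.01  0.2 ] [ 1.17 -0.92 -0.77] [ 0.045 -0.01   0.016 -0.005 -0.013  0.596]
```

```bash
cat >> h.py <<'E'
def info(k):
    o=state();p,Rm=pose(o);v=p[:2]-STUD[k];ph=np.degrees(np.arctan2(v[1],v[0]))
    f=np.array(o['wrist_force']);T=np.array(o['wrist_torque']);M=v[0]*f[1]-v[1]*f[0]
    dr=v/np.hypot(*v)
    print('t',round(o['time'],2),'p',p.round(4),'yaw',np.degrees(o['ee_rot'][2]).round(1),'tilt',np.degrees([(o['ee_rot'][0]%(2*np.pi))-np.pi,o['ee_rot'][1]]).round(1),'phi',ph.round(1),'r',np.hypot(*v).round(4),'yaw-phi',((np.degrees(o['ee_rot'][2])-ph+180)%360-180).round(1),'w',round(o['width'],4),'f',f.round(1),'Tz',T[2].round(2),'LOAD',((M+T[2])/.045).round(2),'Fout',(f[:2]@dr).round(1),'q6',np.degrees(o['joint_positions'][5]).round(0))
E
python3 -c "
from h import *
info('b')"
```

```text
t 5.18 p [0.6208 0.087  0.1021] yaw -78.6 tilt [ 0.2 -0.3] phi -165.5 r 0.043 yaw-phi 86.9 w 0.0154 f [ 1.2 -0.9 -0.8] Tz 0.2 LOAD 5.58 Fout -0.9 q6 82.0
```

Emit:
{"api": "jog_arm", "payload": {"claw": 0.4, "series": [{"x":0,"y":0,"z":0,"rx":0,"ry":0,"rz":0},{"x":0,"y":0,"z":0,"rx":0,"ry":0,"rz":0},{"x":0,"y":0,"z":-0.015,"rx":0,"ry":0,"rz":0},{"x":0,"y":0,"z":-0.025,"rx":0,"ry":0,"rz":0},{"x":0,"y":0,"z":-0.01,"rx":0,"ry":0,"rz":0}]}}

```text
time: 5.6
tool_pos: [0.6177, 0.0869, 0.1492]
ee_rot: [3.136, -0.004, -1.364]
wrist_force: [0.9, -0.3, 1.4]
width: 0.037
```

```bash
python3 - <<'E'
from h import *
info('b')
x,y=postxy('d',51.6)
line([x,y,.155],-38.4,8)
E
```

```text
t 5.6 p [0.6177 0.0869 0.1492] yaw -78.1 tilt [-0.3 -0.2] phi -166.4 r 0.046 yaw-phi 88.2 w 0.037 f [ 0.9 -0.3  1.4] Tz 0.03 LOAD 1.28 Fout -0.9 q6 81.0
[{x:0.0046,y:0.017,z:-0.0006,rx:0.3,ry:-0.2,rz:-5.0},{x:0.0031,y:0.0173,z:-0.0007,rz:-5.0},{x:0.0016,y:0.0175,z:-0.0007,rz:-5.0},{y:0.0176,z:-0.0007,rz:-5.0},{x:-0.0015,y:0.0175,z:-0.0007,rz:-5.0},{x:-0.003,y:0.0173,z:-0.0007,rz:-5.0},{x:-0.0045,y:0.017,z:-0.0007,rz:-5.0},{x:-0.0059,y:0.0165,z:-0.0007,rz:-5.0}] len/row 0.0176 deg/row 4.97
```

Emit:
{"api": "jog_arm", "payload": {"series": [{"x":0.0045,"y":0.017,"z":0,"rx":0.3,"ry":-0.2,"rz":-5},{"x":0.003,"y":0.0175,"z":-0.001,"rx":0,"ry":0,"rz":-5},{"x":0.0015,"y":0.0175,"z":-0.001,"rx":0,"ry":0,"rz":-5},{"x":0,"y":0.0175,"z":-0.001,"rx":0,"ry":0,"rz":-5},{"x":-0.0015,"y":0.0175,"z":-0.001,"rx":0,"ry":0,"rz":-5},{"x":-0.003,"y":0.0175,"z":0,"rx":0,"ry":0,"rz":-5},{"x":-0.0045,"y":0.017,"z":0,"rx":0,"ry":0,"rz":-5},{"x":-0.006,"y":0.0165,"z":0,"rx":0,"ry":0,"rz":-5},{"x":0,"y":0,"z":0,"rx":0,"ry":0,"rz":0},{"x":0,"y":0,"z":0,"rx":0,"ry":0,"rz":0},{"x":0,"y":0,"z":0,"rx":0,"ry":0,"rz":0}]}}

```text
time: 6.52
tool_pos: [0.4912, 0.0191, 0.1565]
ee_rot: [-3.132, -0.008, -0.621]
wrist_force: [-1.0, 0.4, 0.9]
width: 0.0374
```

```bash
python3 - <<'E'
from h import *
info('d')
x,y=postxy('d',51.6)
line([x,y,.105],-38.4,3)
E
```

```text
t 6.52 p [0.4912 0.0191 0.1565] yaw -35.6 tilt [ 0.5 -0.5] phi 49.4 r 0.0409 yaw-phi -85.0 w 0.0374 f [-1.   0.4  0.9] Tz 0.01 LOAD 1.21 Fout -0.4 q6 31.0
[{x:-0.0006,y:-0.0012,z:0.0172,rx:-0.5,ry:-0.5,rz:0.9},{x:-0.0005,y:-0.0014,z:0.0172,rz:0.9},{x:-0.0005,y:-0.0014,z:0.0172,rz:0.9}] len/row 0.0172 deg/row -0.94
```

Emit:
{"api": "jog_arm", "payload": {"series": [{"x":-0.001,"y":-0.003,"z":0.008,"rx":-0.5,"ry":-0.5,"rz":2},{"x":-0.0005,"y":-0.001,"z":0.017,"rx":0,"ry":0,"rz":1},{"x":0,"y":0,"z":0.017,"rx":0,"ry":0,"rz":0},{"x":0,"y":0,"z":0.008,"rx":0,"ry":0,"rz":0},{"x":0,"y":0,"z":0,"rx":0,"ry":0,"rz":0},{"x":0,"y":0,"z":0,"rx":0,"ry":0,"rz":0}]}}

```text
time: 7.02
tool_pos: [0.4982, 0.0257, 0.106]
ee_rot: [-3.137, -0.002, -0.679]
wrist_force: [-0.4, -0.6, -0.3]
width: 0.0378
```

```bash
python3 - <<'E'
from h import *
info('d')
x,y=postxy('d',51.6)
line([x,y,.105],-38.4,1)
E
```

```text
t 7.02 p [0.4982 0.0257 0.106 ] yaw -38.9 tilt [ 0.3 -0.1] phi 48.2 r 0.0505 yaw-phi -87.1 w 0.0378 f [-0.4 -0.6 -0.3] Tz -0.01 LOAD -0.25 Fout -0.7 q6 35.0
[{x:-0.003,y:0.0054,z:0.001,rx:-0.3,ry:-0.1,rz:-0.5}] len/row 0.0063 deg/row 0.51
```

Emit:
{"api": "jog_arm", "payload": {"series": [{"x":-0.003,"y":0.0055,"z":0.001,"rx":-0.3,"ry":0,"rz":0},{"x":0,"y":0,"z":0,"rx":0,"ry":0,"rz":0},{"x":0,"y":0,"z":0,"rx":0,"ry":0,"rz":0}]}}

```text
time: 7.27
tool_pos: [0.4934, 0.0233, 0.1065]
ee_rot: [-3.141, -0.004, -0.679]
wrist_force: [0.4, 1.2, -0.1]
width: 0.0373
```

```bash
python3 - <<'E'
from h import *
info('d')
x,y=postxy('d',51.6)
line([x,y,.105],-38.4,1)
E
```

```text
t 7.27 p [0.4934 0.0233 0.1065] yaw -38.9 tilt [ 0.  -0.2] phi 50.7 r 0.0456 yaw-phi -89.6 w 0.0373 f [ 0.4  1.2 -0.1] Tz 0.02 LOAD 0.95 Fout 1.1 q6 35.0
[{x:-0.0007,y:0.0006,z:0.0015,ry:-0.2,rz:-0.5}] len/row 0.0017 deg/row 0.51
```

Emit:
{"api": "jog_arm", "payload": {"claw": 0, "series": [{"x":0,"y":0,"z":0.001,"rx":0,"ry":0,"rz":0},{"x":0,"y":0,"z":0,"rx":0,"ry":0,"rz":0},{"x":0,"y":0,"z":0,"rx":0,"ry":0,"rz":0},{"x":0,"y":0,"z":0,"rx":0,"ry":0,"rz":0},{"x":0,"y":0,"z":0,"rx":0,"ry":0,"rz":0}]}}

```text
time: 7.68
tool_pos: [0.4943, 0.0232, 0.1077]
ee_rot: [-3.139, -0.007, -0.68]
wrist_force: [0.2, 0.2, -0.7]
width: 0.0155
```

```bash
python3 - <<'E'
from h import *
info('d')
E
```

```text
t 7.68 p [0.4943 0.0232 0.1077] yaw -38.9 tilt [ 0.2 -0.4] phi 49.7 r 0.046 yaw-phi -88.6 w 0.0155 f [ 0.2  0.2 -0.7] Tz 0.07 LOAD 1.38 Fout 0.3 q6 35.0
```

Emit:
{"api": "jog_arm", "payload": {"series": [{"x":0.003,"y":0.0002,"z":0.0002,"rx":0,"ry":0,"rz":4}]}}

```text
time: 7.77
tool_pos: [0.4965, 0.0214, 0.1076]
ee_rot: [-3.138, -0.007, -0.75]
wrist_force: [0.6, 0.5, 0.1]
width: 0.0155
```

```bash
python3 -c "
from h import *
info('d')"
```

```text
t 7.77 p [0.4965 0.0214 0.1076] yaw -43.0 tilt [ 0.2 -0.4] phi 46.2 r 0.0461 yaw-phi -89.2 w 0.0155 f [0.6 0.5 0.1] Tz 0.09 LOAD 2.02 Fout 0.7 q6 39.0
```

Emit:
{"api": "jog_arm", "payload": {"series": [{"x":0.003,"y":0.0002,"z":0.0002,"rx":0,"ry":0,"rz":4}]}}

```text
time: 7.85
tool_pos: [0.4987, 0.0191, 0.1075]
ee_rot: [-3.137, -0.007, -0.823]
wrist_force: [0.7, -0.3, -1.2]
width: 0.015
```

```bash
python3 -c "
from h import *
info('d')"
```

```text
t 7.85 p [0.4987 0.0191 0.1075] yaw -47.1 tilt [ 0.3 -0.4] phi 42.3 r 0.0462 yaw-phi -89.4 w 0.015 f [ 0.7 -0.3 -1.2] Tz 0.09 LOAD 1.25 Fout 0.3 q6 43.0
```

Emit:
{"api": "jog_arm", "payload": {"series": [{"x":0.003,"y":0.0002,"z":0.0002,"rx":0,"ry":0,"rz":4}]}}

```text
time: 7.93
tool_pos: [0.501, 0.0167, 0.1073]
ee_rot: [-3.136, -0.008, -0.896]
wrist_force: [1.2, -0.9, -1.0]
width: 0.0153
```

```bash
python3 -c "
from h import *
info('d')"
```

```text
t 7.93 p [0.501  0.0167 0.1073] yaw -51.3 tilt [ 0.3 -0.4] phi 38.1 r 0.0463 yaw-phi -89.5 w 0.0153 f [ 1.2 -0.9 -1. ] Tz 0.1 LOAD 0.64 Fout 0.3 q6 47.0
```

Emit:
{"api": "jog_arm", "payload": {"series": [{"x":0.003,"y":0.0002,"z":0.0002,"rx":0,"ry":0,"rz":4}]}}

```text
time: 8.02
tool_pos: [0.503, 0.014, 0.1071]
ee_rot: [-3.135, -0.008, -0.969]
wrist_force: [0.5, -0.5, -0.1]
width: 0.0156
```

```bash
python3 -c "
from h import *
info('d')"
```

```text
t 8.02 p [0.503  0.014  0.1071] yaw -55.5 tilt [ 0.4 -0.4] phi 34.0 r 0.0464 yaw-phi -89.5 w 0.0156 f [ 0.5 -0.5 -0.1] Tz 0.06 LOAD 0.56 Fout 0.1 q6 51.0
```

Emit:
{"api": "jog_arm", "payload": {"series": [{"x":0.003,"y":0.0002,"z":0.0002,"rx":0,"ry":0,"rz":4}]}}

```text
time: 8.1
tool_pos: [0.5049, 0.0112, 0.107]
ee_rot: [-3.134, -0.008, -1.042]
wrist_force: [-0.4, -0.4, -1.1]
width: 0.0152
```

```bash
python3 -c "
from h import *
info('d')"
```

```text
t 8.1 p [0.5049 0.0112 0.107 ] yaw -59.7 tilt [ 0.4 -0.4] phi 29.9 r 0.0465 yaw-phi -89.6 w 0.0152 f [-0.4 -0.4 -1.1] Tz 0.06 LOAD 1.19 Fout -0.6 q6 55.0
```

Emit:
{"api": "jog_arm", "payload": {"series": [{"x":0.003,"y":0.0002,"z":0.0002,"rx":0,"ry":0,"rz":4}]}}

```text
time: 8.18
tool_pos: [0.5066, 0.0083, 0.1068]
ee_rot: [-3.133, -0.008, -1.115]
wrist_force: [0.2, 0.1, -0.2]
width: 0.0155
```

```bash
python3 -c "
from h import *
info('d')"
```

```text
t 8.18 p [0.5066 0.0083 0.1068] yaw -63.9 tilt [ 0.5 -0.4] phi 25.7 r 0.0466 yaw-phi -89.6 w 0.0155 f [ 0.2  0.1 -0.2] Tz 0.08 LOAD 1.73 Fout 0.2 q6 59.0
```

Emit:
{"api": "jog_arm", "payload": {"series": [{"x":0.003,"y":0.0004,"z":0.0002,"rx":0,"ry":0,"rz":4}]}}

```text
time: 8.27
tool_pos: [0.5079, 0.0052, 0.1067]
ee_rot: [-3.132, -0.007, -1.189]
wrist_force: [0.5, -0.5, -0.0]
width: 0.0154
```

```bash
python3 -c "
from h import *
info('d')"
```

```text
t 8.27 p [0.5079 0.0052 0.1067] yaw -68.1 tilt [ 0.5 -0.4] phi 21.6 r 0.0466 yaw-phi -89.7 w 0.0154 f [ 0.5 -0.5 -0. ] Tz 0.05 LOAD 0.38 Fout 0.3 q6 62.0
```

Emit:
{"api": "jog_arm", "payload": {"series": [{"x":0.003,"y":0.0004,"z":0.0002,"rx":0,"ry":0,"rz":4}]}}

```text
time: 8.35
tool_pos: [0.5091, 0.0021, 0.1065]
ee_rot: [-3.131, -0.007, -1.262]
wrist_force: [-0.5, -0.4, -0.7]
width: 0.0153
```

```bash
python3 -c "
from h import *
info('d')"
```

```text
t 8.35 p [0.5091 0.0021 0.1065] yaw -72.3 tilt [ 0.6 -0.4] phi 17.5 r 0.0467 yaw-phi -89.8 w 0.0153 f [-0.5 -0.4 -0.7] Tz 0.08 LOAD 1.47 Fout -0.6 q6 66.0
```

Emit:
{"api": "jog_arm", "payload": {"series": [{"x":0.003,"y":0.0004,"z":0.0002,"rx":-0.4,"ry":-0.2,"rz":4}]}}

```text
time: 8.43
tool_pos: [0.51, -0.0012, 0.1064]
ee_rot: [-3.137, -0.004, -1.335]
wrist_force: [1.3, 0.4, -2.1]
width: 0.0155
```

```bash
python3 -c "
from h import *
info('d')"
```

```text
t 8.43 p [ 0.51   -0.0012  0.1064] yaw -76.5 tilt [ 0.3 -0.2] phi 13.3 r 0.0467 yaw-phi -89.8 w 0.0155 f [ 1.3  0.4 -2.1] Tz 0.12 LOAD 2.74 Fout 1.4 q6 70.0
```

Emit:
{"api": "jog_arm", "payload": {"series": [{"x":0.003,"y":0.0004,"z":0.0002,"rx":0,"ry":0,"rz":4}]}}

```text
time: 8.52
tool_pos: [0.5109, -0.0045, 0.1061]
ee_rot: [-3.136, -0.004, -1.408]
wrist_force: [0.7, -0.2, -0.2]
width: 0.0153
```

```bash
python3 -c "
from h import *
info('d')"
```

```text
t 8.52 p [ 0.5109 -0.0045  0.1061] yaw -80.7 tilt [ 0.3 -0.2] phi 9.1 r 0.0469 yaw-phi -89.8 w 0.0153 f [ 0.7 -0.2 -0.2] Tz 0.02 LOAD 0.04 Fout 0.6 q6 74.0
```

Emit:
{"api": "jog_arm", "payload": {"series": [{"x":0.003,"y":0.0004,"z":0.0002,"rx":0,"ry":0,"rz":4}]}}

```text
time: 8.6
tool_pos: [0.5114, -0.0078, 0.1059]
ee_rot: [-3.135, -0.004, -1.482]
wrist_force: [0.7, -0.4, -0.1]
width: 0.0148
```

```bash
python3 -c "
from h import *
info('d')"
```

```text
t 8.6 p [ 0.5114 -0.0078  0.1059] yaw -84.9 tilt [ 0.4 -0.2] phi 5.1 r 0.047 yaw-phi -90.0 w 0.0148 f [ 0.7 -0.4 -0.1] Tz 0.07 LOAD 1.2 Fout 0.6 q6 78.0
```

Emit:
{"api": "jog_arm", "payload": {"series": [{"x":0.003,"y":0.0004,"z":0.0002,"rx":0,"ry":0,"rz":4}]}}

```text
time: 8.68
tool_pos: [0.5116, -0.0105, 0.1058]
ee_rot: [-3.134, -0.002, -1.554]
wrist_force: [0.9, 1.4, -0.6]
width: 0.015
```

```bash
python3 -c "
from h import *
info('d')"
```

```text
t 8.68 p [ 0.5116 -0.0105  0.1058] yaw -89.1 tilt [ 0.4 -0.1] phi 1.8 r 0.0471 yaw-phi -90.9 w 0.015 f [ 0.9  1.4 -0.6] Tz 0.26 LOAD 7.18 Fout 1.0 q6 82.0
```

Emit:
{"api": "jog_arm", "payload": {"series": [{"x":0.0035,"y":0.0004,"z":0.0002,"rx":0,"ry":0,"rz":4.5}]}}

```text
time: 8.77
tool_pos: [0.5116, -0.0138, 0.1057]
ee_rot: [-3.133, -0.001, -1.636]
wrist_force: [0.2, 0.2, -0.5]
width: 0.0152
```

```bash
python3 -c "
from h import *
info('d')"
```

```text
t 8.77 p [ 0.5116 -0.0138  0.1057] yaw -93.7 tilt [ 0.5 -0. ] phi -2.2 r 0.0471 yaw-phi -91.5 w 0.0152 f [ 0.2  0.2 -0.5] Tz 0.24 LOAD 5.63 Fout 0.2 q6 86.0
```

Emit:
{"api": "jog_arm", "payload": {"claw": 0.4, "series": [{"x":0,"y":0,"z":0,"rx":0,"ry":0,"rz":0},{"x":0,"y":0,"z":0,"rx":0,"ry":0,"rz":0},{"x":0,"y":0,"z":-0.015,"rx":0,"ry":0,"rz":0},{"x":0,"y":0,"z":-0.025,"rx":0,"ry":0,"rz":0},{"x":0,"y":0,"z":-0.01,"rx":-0.5,"ry":0,"rz":0},{"x":0,"y":0,"z":0,"rx":0,"ry":0,"rz":0}]}}

```text
time: 9.27
tool_pos: [0.5097, -0.0137, 0.1554]
ee_rot: [3.136, -0.001, -1.629]
wrist_force: [-0.1, -0.0, 0.4]
width: 0.0375
```

```bash
python3 - <<'E'
from h import *
info('d')
x,y=postxy('a',46.1)
line([x,y,.155],-43.9,8)
E
```

```text
t 9.27 p [ 0.5097 -0.0137  0.1554] yaw -93.3 tilt [-0.3 -0.1] phi -2.2 r 0.0452 yaw-phi -91.1 w 0.0375 f [-0.1 -0.   0.4] Tz 0.01 LOAD 0.24 Fout -0.1 q6 85.0
[{x:-0.0237,y:-0.0024,rx:0.3,rz:-6.2},{x:-0.0233,y:-0.0049,z:0.0001,rz:-6.2},{x:-0.0226,y:-0.0074,z:0.0001,rz:-6.2},{x:-0.0217,y:-0.0098,z:0.0001,rz:-6.2},{x:-0.0205,y:-0.0121,z:0.0001,rz:-6.2},{x:-0.0191,y:-0.0142,z:0.0001,rz:-6.2},{x:-0.0174,y:-0.0162,z:0.0001,rz:-6.2},{x:-0.0156,y:-0.018,z:0.0001,rz:-6.2}] len/row 0.0238 deg/row 6.18
```

Emit:
{"api": "jog_arm", "payload": {"series": [{"x":-0.0235,"y":-0.0025,"z":0,"rx":0.3,"ry":0,"rz":-6.2},{"x":-0.0235,"y":-0.005,"z":0,"rx":0,"ry":0,"rz":-6.2},{"x":-0.0225,"y":-0.0075,"z":0,"rx":0,"ry":0,"rz":-6.2},{"x":-0.0215,"y":-0.01,"z":0,"rx":0,"ry":0,"rz":-6.2},{"x":-0.0205,"y":-0.012,"z":0,"rx":0,"ry":0,"rz":-6.2},{"x":-0.019,"y":-0.014,"z":0,"rx":0,"ry":0,"rz":-6.2},{"x":-0.0175,"y":-0.016,"z":0,"rx":0,"ry":0,"rz":-6.2},{"x":-0.0155,"y":-0.018,"z":0,"rx":0,"ry":0,"rz":-5.5},{"x":0,"y":0,"z":0,"rx":0,"ry":0,"rz":0},{"x":0,"y":0,"z":0,"rx":0,"ry":0,"rz":0},{"x":0,"y":0,"z":0,"rx":0,"ry":0,"rz":0}]}}

```text
time: 10.18
tool_pos: [0.5362, 0.1814, 0.1488]
ee_rot: [3.137, -0.002, -0.723]
wrist_force: [-0.2, 0.0, -0.5]
width: 0.0376
```

```bash
python3 - <<'E'
from h import *
info('a')
x,y=postxy('a',46.1)
line([x,y,.105],-43.9,3)
E
```

```text
t 10.18 p [0.5362 0.1814 0.1488] yaw -41.4 tilt [-0.3 -0.1] phi 55.1 r 0.0482 yaw-phi -96.5 w 0.0376 f [-0.2  0.  -0.5] Tz 0.02 LOAD 0.64 Fout -0.1 q6 55.0
[{x:0.0024,y:0.0009,z:0.0146,rx:0.3,ry:-0.1,rz:0.8},{x:0.0025,y:0.0009,z:0.0146,rz:0.8},{x:0.0025,y:0.0009,z:0.0146,rz:0.8}] len/row 0.0148 deg/row -0.82
```

Emit:
{"api": "jog_arm", "payload": {"series": [{"x":0.007,"y":0.0025,"z":0.004,"rx":0.3,"ry":0,"rz":2},{"x":0,"y":0,"z":0.014,"rx":0,"ry":0,"rz":0},{"x":0,"y":0,"z":0.016,"rx":0,"ry":0,"rz":0},{"x":0,"y":0,"z":0.008,"rx":0,"ry":0,"rz":0},{"x":0,"y":0,"z":0,"rx":0,"ry":0,"rz":0},{"x":0,"y":0,"z":0,"rx":0,"ry":0,"rz":0}]}}

```text
time: 10.68
tool_pos: [0.5412, 0.1666, 0.1046]
ee_rot: [-3.141, -0.005, -0.777]
wrist_force: [0.4, 0.4, 1.1]
width: 0.0376
```

```bash
python3 - <<'E'
from h import *
info('a')
x,y=postxy('a',46.1)
line([x,y,.105],-43.9,1)
E
```

```text
t 10.68 p [0.5412 0.1666 0.1046] yaw -44.5 tilt [ 0.  -0.3] phi 37.3 r 0.0409 yaw-phi -81.8 w 0.0376 f [0.4 0.4 1.1] Tz 0.0 LOAD 0.13 Fout 0.5 q6 56.0
[{x:-0.0063,y:-0.0045,z:-0.0004,ry:-0.3,rz:-0.6}] len/row 0.0078 deg/row 0.62
```

Emit:
{"api": "jog_arm", "payload": {"series": [{"x":-0.006,"y":-0.0045,"z":0,"rx":0,"ry":-0.3,"rz":0},{"x":0,"y":0,"z":0,"rx":0,"ry":0,"rz":0},{"x":0,"y":0,"z":0,"rx":0,"ry":0,"rz":0}]}}

```text
time: 10.93
tool_pos: [0.5409, 0.1735, 0.1061]
ee_rot: [-3.139, -0.001, -0.78]
wrist_force: [0.0, 0.4, 0.2]
width: 0.0378
```

```bash
python3 - <<'E'
from h import *
info('a')
x,y=postxy('a',46.1)
line([x,y,.105],-43.9,1)
E
```

```text
t 10.93 p [0.5409 0.1735 0.1061] yaw -44.7 tilt [ 0.1 -0. ] phi 44.4 r 0.0452 yaw-phi -89.1 w 0.0378 f [0.  0.4 0.2] Tz 0.01 LOAD 0.51 Fout 0.3 q6 57.0
[{x:-0.0013,y:0.0002,z:0.0011,rx:-0.1,rz:-0.8}] len/row 0.0018 deg/row 0.81
```

Emit:
{"api": "jog_arm", "payload": {"claw": 0, "series": [{"x":-0.001,"y":0,"z":0.001,"rx":0,"ry":0,"rz":0},{"x":0,"y":0,"z":0,"rx":0,"ry":0,"rz":0},{"x":0,"y":0,"z":0,"rx":0,"ry":0,"rz":0},{"x":0,"y":0,"z":0,"rx":0,"ry":0,"rz":0},{"x":0,"y":0,"z":0,"rx":0,"ry":0,"rz":0}]}}

```text
time: 11.35
tool_pos: [0.5411, 0.1753, 0.1072]
ee_rot: [-3.136, -0.003, -0.779]
wrist_force: [0.6, -0.4, 0.2]
width: 0.0155
```

Emit:
{"api": "jog_arm", "payload": {"series": [{"x":0.003,"y":0.0002,"z":0.0002,"rx":0,"ry":0,"rz":4}]}}

```text
time: 11.43
tool_pos: [0.5431, 0.1733, 0.107]
ee_rot: [-3.136, -0.002, -0.849]
wrist_force: [0.7, 0.3, -0.8]
width: 0.0151
```

```bash
python3 -c "
from h import *
info('a')"
```

```text
t 11.43 p [0.5431 0.1733 0.107 ] yaw -48.7 tilt [ 0.3 -0.1] phi 42.5 r 0.0466 yaw-phi -91.1 w 0.0151 f [ 0.7  0.3 -0.8] Tz 0.05 LOAD 0.95 Fout 0.7 q6 61.0
```

Emit:
{"api": "jog_arm", "payload": {"series": [{"x":0.003,"y":0.0002,"z":0.0002,"rx":0,"ry":0,"rz":4}]}}

```text
time: 11.52
tool_pos: [0.5452, 0.1709, 0.1069]
ee_rot: [-3.135, -0.003, -0.922]
wrist_force: [1.4, -0.2, -0.0]
width: 0.0153
```

```bash
python3 -c "
from h import *
info('a')"
```

```text
t 11.52 p [0.5452 0.1709 0.1069] yaw -52.8 tilt [ 0.4 -0.2] phi 38.5 r 0.0467 yaw-phi -91.3 w 0.0153 f [ 1.4 -0.2 -0. ] Tz 0.08 LOAD 0.68 Fout 1.0 q6 65.0
```

Emit:
{"api": "jog_arm", "payload": {"series": [{"x":0.003,"y":0.0003,"z":0.0002,"rx":0,"ry":0,"rz":4}]}}

```text
time: 11.6
tool_pos: [0.5473, 0.1683, 0.1068]
ee_rot: [-3.134, -0.003, -0.995]
wrist_force: [1.8, 0.0, -0.6]
width: 0.0149
```

```bash
python3 -c "
from h import *
info('a')"
```

```text
t 11.6 p [0.5473 0.1683 0.1068] yaw -57.0 tilt [ 0.4 -0.2] phi 34.4 r 0.0468 yaw-phi -91.4 w 0.0149 f [ 1.8  0.  -0.6] Tz 0.05 LOAD -0.02 Fout 1.5 q6 68.0
```

Emit:
{"api": "jog_arm", "payload": {"series": [{"x":0.003,"y":0.0001,"z":0.0002,"rx":0,"ry":0,"rz":4}]}}

```text
time: 11.68
tool_pos: [0.5492, 0.1655, 0.1066]
ee_rot: [-3.133, -0.003, -1.068]
wrist_force: [0.9, -0.1, 0.7]
width: 0.015
```

```bash
python3 -c "
from h import *
info('a')"
```

```text
t 11.68 p [0.5492 0.1655 0.1066] yaw -61.2 tilt [ 0.5 -0.2] phi 30.3 r 0.047 yaw-phi -91.5 w 0.015 f [ 0.9 -0.1  0.7] Tz 0.06 LOAD 0.89 Fout 0.8 q6 72.0
```

Emit:
{"api": "jog_arm", "payload": {"series": [{"x":0.003,"y":0.0002,"z":0.0002,"rx":0,"ry":0,"rz":4}]}}

```text
time: 11.77
tool_pos: [0.5509, 0.1626, 0.1064]
ee_rot: [-3.132, -0.003, -1.141]
wrist_force: [0.8, -1.0, 0.4]
width: 0.0154
```

```bash
python3 -c "
from h import *
info('a')"
```

```text
t 11.77 p [0.5509 0.1626 0.1064] yaw -65.4 tilt [ 0.5 -0.2] phi 26.1 r 0.0471 yaw-phi -91.5 w 0.0154 f [ 0.8 -1.   0.4] Tz 0.1 LOAD 0.91 Fout 0.3 q6 76.0
```

Emit:
{"api": "jog_arm", "payload": {"series": [{"x":0.003,"y":0.0003,"z":0.0002,"rx":-0.4,"ry":0,"rz":4}]}}

```text
time: 11.85
tool_pos: [0.5523, 0.1595, 0.1062]
ee_rot: [-3.138, -0.003, -1.214]
wrist_force: [1.4, -0.4, -1.5]
width: 0.0154
```

```bash
python3 -c "
from h import *
info('a')"
```

```text
t 11.85 p [0.5523 0.1595 0.1062] yaw -69.6 tilt [ 0.2 -0.2] phi 22.0 r 0.0471 yaw-phi -91.6 w 0.0154 f [ 1.4 -0.4 -1.5] Tz 0.07 LOAD 0.62 Fout 1.2 q6 80.0
```

Emit:
{"api": "jog_arm", "payload": {"series": [{"x":0.003,"y":0.0003,"z":0.0002,"rx":0,"ry":0,"rz":4}]}}

```text
time: 11.93
tool_pos: [0.5534, 0.1571, 0.106]
ee_rot: [-3.137, -0.002, -1.287]
wrist_force: [0.1, 1.5, -0.4]
width: 0.0154
```

```bash
python3 -c "
from h import *
info('a')"
```

```text
t 11.93 p [0.5534 0.1571 0.106 ] yaw -73.7 tilt [ 0.2 -0.1] phi 18.8 r 0.0473 yaw-phi -92.6 w 0.0154 f [ 0.1  1.5 -0.4] Tz 0.21 LOAD 5.99 Fout 0.5 q6 84.0
```

Emit:
{"api": "jog_arm", "payload": {"series": [{"x":0.0035,"y":0.0004,"z":0.0002,"rx":0,"ry":0,"rz":4.5}]}}

```text
time: 12.02
tool_pos: [0.5544, 0.1539, 0.1059]
ee_rot: [-3.136, -0.001, -1.368]
wrist_force: [1.1, 0.5, -0.5]
width: 0.0154
```

```bash
python3 -c "
from h import *
info('a')"
```

```text
t 12.02 p [0.5544 0.1539 0.1059] yaw -78.4 tilt [ 0.3 -0.1] phi 14.8 r 0.0473 yaw-phi -93.2 w 0.0154 f [ 1.1  0.5 -0.5] Tz 0.29 LOAD 6.7 Fout 1.1 q6 88.0
```

Emit:
{"api": "jog_arm", "payload": {"claw": 0.4, "series": [{"x":0,"y":0,"z":0,"rx":0,"ry":0,"rz":0},{"x":0,"y":0,"z":0,"rx":0,"ry":0,"rz":0},{"x":0,"y":0,"z":-0.015,"rx":0,"ry":0,"rz":0},{"x":0,"y":0,"z":-0.025,"rx":0,"ry":0,"rz":0},{"x":0,"y":0,"z":-0.01,"rx":-0.3,"ry":0,"rz":0},{"x":0,"y":0,"z":0,"rx":0,"ry":0,"rz":0}]}}

```text
time: 12.52
tool_pos: [0.5525, 0.1535, 0.1555]
ee_rot: [3.136, -0.002, -1.361]
wrist_force: [0.1, -0.7, 0.4]
width: 0.0378
```

```bash
python3 - <<'E'
from h import *
info('a')
x,y=postxy('c',-113.7)
line([x,y,.155],-23.7,9)
E
```

```text
t 12.52 p [0.5525 0.1535 0.1555] yaw -78.0 tilt [-0.3 -0.1] phi 14.8 r 0.0454 yaw-phi -92.8 w 0.0378 f [ 0.1 -0.7  0.4] Tz -0.06 LOAD -1.93 Fout -0.1 q6 88.0
[{x:0.0284,y:0.0006,z:0.0001,rx:0.3,ry:-0.1,rz:-6.0},{x:0.0281,y:0.0036,z:0.0001,rz:-6.0},{x:0.0276,y:0.0065,z:0.0001,rz:-6.0},{x:0.0268,y:0.0094,z:0.0001,rz:-6.0},{x:0.0256,y:0.0121,z:0.0001,rz:-6.0},{x:0.0242,y:0.0148,z:0.0001,rz:-6.0},{x:0.0225,y:0.0172,z:0.0001,rz:-6.0},{x:0.0206,y:0.0195,z:0.0001,rz:-6.0},{x:0.0184,y:0.0216,z:0.0001,rz:-6.0}] len/row 0.0284 deg/row 6.03
```

Emit:
{"api": "jog_arm", "payload": {"series": [{"x":0.0285,"y":0.0005,"z":0,"rx":0.3,"ry":0,"rz":-6},{"x":0.028,"y":0.0035,"z":0,"rx":0,"ry":0,"rz":-6},{"x":0.0275,"y":0.0065,"z":0,"rx":0,"ry":0,"rz":-6},{"x":0.027,"y":0.0095,"z":0,"rx":0,"ry":0,"rz":-6},{"x":0.0255,"y":0.012,"z":0,"rx":0,"ry":0,"rz":-6},{"x":0.024,"y":0.015,"z":0,"rx":0,"ry":0,"rz":-6},{"x":0.0225,"y":0.017,"z":0,"rx":0,"ry":0,"rz":-6},{"x":0.0205,"y":0.0195,"z":0,"rx":0,"ry":0,"rz":-6},{"x":0.014,"y":0.017,"z":0,"rx":0,"ry":0,"rz":-4},{"x":0,"y":0,"z":0,"rx":0,"ry":0,"rz":0},{"x":0,"y":0,"z":0,"rx":0,"ry":0,"rz":0},{"x":0,"y":0,"z":0,"rx":0,"ry":0,"rz":0}]}}

```text
time: 13.52
tool_pos: [0.6035, -0.0977, 0.148]
ee_rot: [3.139, 0.006, -0.39]
wrist_force: [0.0, -0.7, -0.5]
width: 0.0376
```

```bash
python3 - <<'E'
from h import *
info('c')
x,y=postxy('c',-113.7)
line([x,y,.105],-23.7,1)
E
```

```text
t 13.52 p [ 0.6035 -0.0977  0.148 ] yaw -22.3 tilt [-0.2  0.3] phi -109.6 r 0.0442 yaw-phi 87.3 w 0.0376 f [ 0.  -0.7 -0.5] Tz 0.01 LOAD 0.45 Fout 0.6 q6 8.0
[{x:-0.0029,y:0.0007,z:0.0431,rx:0.2,ry:0.3,rz:1.4}] len/row 0.0432 deg/row -1.38
```

Emit:
{"api": "jog_arm", "payload": {"series": [{"x":-0.003,"y":0.001,"z":0.008,"rx":0.2,"ry":0.3,"rz":1},{"x":0,"y":0,"z":0.014,"rx":0,"ry":0,"rz":0},{"x":0,"y":0,"z":0.014,"rx":0,"ry":0,"rz":0},{"x":0,"y":0,"z":0.006,"rx":0,"ry":0,"rz":0},{"x":0,"y":0,"z":0,"rx":0,"ry":0,"rz":0},{"x":0,"y":0,"z":0,"rx":0,"ry":0,"rz":0}]}}

```text
time: 14.02
tool_pos: [0.5994, -0.0892, 0.1049]
ee_rot: [-3.138, 0.001, -0.402]
wrist_force: [0.6, 0.0, 0.6]
width: 0.0375
```

```bash
python3 - <<'E'
from h import *
info('c')
x,y=postxy('c',-113.7)
line([x,y,.105],-23.7,1)
E
```

```text
t 14.02 p [ 0.5994 -0.0892  0.1049] yaw -23.0 tilt [0.2 0. ] phi -119.7 r 0.0382 yaw-phi 96.7 w 0.0375 f [0.6 0.  0.6] Tz -0.0 LOAD 0.34 Fout -0.3 q6 9.0
[{x:0.0039,y:0.0071,z:-0.0001,rx:-0.2,rz:0.7}] len/row 0.0081 deg/row -0.7
```

Emit:
{"api": "jog_arm", "payload": {"series": [{"x":0.004,"y":0.007,"z":0,"rx":-0.2,"ry":0,"rz":0.5},{"x":0,"y":0,"z":0,"rx":0,"ry":0,"rz":0},{"x":0,"y":0,"z":0,"rx":0,"ry":0,"rz":0}]}}

```text
time: 14.27
tool_pos: [0.6014, -0.0966, 0.1068]
ee_rot: [3.141, -0.002, -0.409]
wrist_force: [0.2, 0.4, 0.6]
width: 0.0377
```

```bash
python3 - <<'E'
from h import *
info('c')
x,y=postxy('c',-113.7)
line([x,y,.105],-23.7,1)
E
```

```text
t 14.27 p [ 0.6014 -0.0966  0.1068] yaw -23.4 tilt [-0.  -0.1] phi -112.7 r 0.044 yaw-phi 89.3 w 0.0377 f [0.2 0.4 0.6] Tz 0.01 LOAD 0.33 Fout -0.4 q6 9.0
[{x:-0.0008,y:0.001,z:0.0018,ry:-0.1,rz:0.3}] len/row 0.0022 deg/row -0.26
```

Emit:
{"api": "jog_arm", "payload": {"claw": 0, "series": [{"x":-0.0005,"y":0.001,"z":0.0015,"rx":0,"ry":0,"rz":0},{"x":0,"y":0,"z":0,"rx":0,"ry":0,"rz":0},{"x":0,"y":0,"z":0,"rx":0,"ry":0,"rz":0},{"x":0,"y":0,"z":0,"rx":0,"ry":0,"rz":0},{"x":0,"y":0,"z":0,"rx":0,"ry":0,"rz":0}]}}

```text
time: 14.68
tool_pos: [0.6014, -0.0982, 0.1072]
ee_rot: [-3.141, -0.005, -0.41]
wrist_force: [-0.4, -0.4, 0.3]
width: 0.0153
```

Emit:
{"api": "jog_arm", "payload": {"series": [{"x":-0.003,"y":-0.0002,"z":0.0002,"rx":0,"ry":0,"rz":4}]}}

```text
time: 14.77
tool_pos: [0.5988, -0.097, 0.1069]
ee_rot: [-3.141, -0.005, -0.481]
wrist_force: [-0.3, 0.3, 0.3]
width: 0.0155
```

```bash
python3 -c "
from h import *
info('c')"
```

```text
t 14.77 p [ 0.5988 -0.097   0.1069] yaw -27.6 tilt [ 0.  -0.3] phi -115.5 r 0.0454 yaw-phi 87.9 w 0.0155 f [-0.3  0.3  0.3] Tz 0.09 LOAD 1.66 Fout -0.1 q6 13.0
```

Emit:
{"api": "jog_arm", "payload": {"series": [{"x":-0.003,"y":-0.0002,"z":0.0002,"rx":0,"ry":0,"rz":4}]}}

```text
time: 14.85
tool_pos: [0.596, -0.0954, 0.1068]
ee_rot: [-3.141, -0.004, -0.554]
wrist_force: [-0.6, -0.1, 1.0]
width: 0.0153
```

```bash
python3 -c "
from h import *
info('c')"
```

```text
t 14.85 p [ 0.596  -0.0954  0.1068] yaw -31.8 tilt [ 0.1 -0.3] phi -119.6 r 0.0453 yaw-phi 87.8 w 0.0153 f [-0.6 -0.1  1. ] Tz 0.07 LOAD 1.01 Fout 0.4 q6 17.0
```

Emit:
{"api": "jog_arm", "payload": {"series": [{"x":-0.003,"y":-0.0002,"z":0.0002,"rx":0,"ry":0,"rz":4}]}}

```text
time: 14.93
tool_pos: [0.5933, -0.0936, 0.1066]
ee_rot: [-3.14, -0.004, -0.628]
wrist_force: [-0.9, -0.0, 0.3]
width: 0.0153
```

```bash
python3 -c "
from h import *
info('c')"
```

```text
t 14.93 p [ 0.5933 -0.0936  0.1066] yaw -36.0 tilt [ 0.1 -0.2] phi -123.7 r 0.0452 yaw-phi 87.7 w 0.0153 f [-0.9 -0.   0.3] Tz 0.05 LOAD 0.36 Fout 0.5 q6 22.0
```

Emit:
{"api": "jog_arm", "payload": {"series": [{"x":-0.003,"y":-0.0002,"z":0.0002,"rx":0,"ry":0,"rz":4}]}}

```text
time: 15.02
tool_pos: [0.5907, -0.0916, 0.1065]
ee_rot: [-3.14, -0.003, -0.701]
wrist_force: [-0.8, 0.2, 0.0]
width: 0.0157
```

```bash
python3 -c "
from h import *
info('c')"
```

```text
t 15.02 p [ 0.5907 -0.0916  0.1065] yaw -40.2 tilt [ 0.1 -0.2] phi -127.9 r 0.045 yaw-phi 87.7 w 0.0157 f [-0.8  0.2  0. ] Tz 0.08 LOAD 1.0 Fout 0.3 q6 26.0
```

Emit:
{"api": "jog_arm", "payload": {"series": [{"x":-0.003,"y":-0.0002,"z":0.0002,"rx":0,"ry":0,"rz":4}]}}

```text
time: 15.1
tool_pos: [0.5883, -0.0894, 0.1062]
ee_rot: [-3.14, -0.003, -0.774]
wrist_force: [-0.6, -0.4, -0.4]
width: 0.0158
```

```bash
python3 -c "
from h import *
info('c')"
```

```text
t 15.1 p [ 0.5883 -0.0894  0.1062] yaw -44.4 tilt [ 0.1 -0.2] phi -132.1 r 0.0449 yaw-phi 87.7 w 0.0158 f [-0.6 -0.4 -0.4] Tz 0.05 LOAD 0.98 Fout 0.7 q6 30.0
```

Emit:
{"api": "jog_arm", "payload": {"series": [{"x":-0.003,"y":-0.0001,"z":0.0002,"rx":0,"ry":0,"rz":4}]}}

```text
time: 15.18
tool_pos: [0.586, -0.087, 0.1061]
ee_rot: [-3.14, -0.003, -0.848]
wrist_force: [0.1, 0.1, -0.2]
width: 0.015
```

```bash
python3 -c "
from h import *
info('c')"
```

```text
t 15.18 p [ 0.586  -0.087   0.1061] yaw -48.6 tilt [ 0.1 -0.2] phi -136.2 r 0.0448 yaw-phi 87.7 w 0.015 f [ 0.1  0.1 -0.2] Tz 0.02 LOAD 0.49 Fout -0.1 q6 35.0
```

Emit:
{"api": "jog_arm", "payload": {"series": [{"x":-0.003,"y":-0.0001,"z":0.0002,"rx":0,"ry":0,"rz":4}]}}

```text
time: 15.27
tool_pos: [0.5839, -0.0845, 0.1059]
ee_rot: [-3.14, -0.002, -0.921]
wrist_force: [-0.8, 0.5, 0.4]
width: 0.0153
```

```bash
python3 -c "
from h import *
info('c')"
```

```text
t 15.27 p [ 0.5839 -0.0845  0.1059] yaw -52.8 tilt [ 0.1 -0.1] phi -140.5 r 0.0447 yaw-phi 87.7 w 0.0153 f [-0.8  0.5  0.4] Tz 0.06 LOAD 0.37 Fout 0.3 q6 39.0
```

Emit:
{"api": "jog_arm", "payload": {"series": [{"x":-0.003,"y":-0.0001,"z":0.0002,"rx":0,"ry":0,"rz":4}]}}

```text
time: 15.35
tool_pos: [0.582, -0.0818, 0.1057]
ee_rot: [-3.139, -0.002, -0.994]
wrist_force: [-0.5, 1.0, 0.7]
width: 0.0156
```

```bash
python3 -c "
from h import *
info('c')"
```

```text
t 15.35 p [ 0.582  -0.0818  0.1057] yaw -57.0 tilt [ 0.1 -0.1] phi -144.7 r 0.0446 yaw-phi 87.7 w 0.0156 f [-0.5  1.   0.7] Tz 0.08 LOAD 0.74 Fout -0.2 q6 43.0
```

Emit:
{"api": "jog_arm", "payload": {"series": [{"x":-0.003,"y":-0.0001,"z":0.0002,"rx":0,"ry":0,"rz":4}]}}

```text
time: 15.43
tool_pos: [0.5803, -0.079, 0.1055]
ee_rot: [-3.139, -0.002, -1.067]
wrist_force: [-0.1, 0.8, 0.3]
width: 0.0147
```

```bash
python3 -c "
from h import *
info('c')"
```

```text
t 15.43 p [ 0.5803 -0.079   0.1055] yaw -61.2 tilt [ 0.1 -0.1] phi -148.9 r 0.0445 yaw-phi 87.7 w 0.0147 f [-0.1  0.8  0.3] Tz 0.03 LOAD -0.08 Fout -0.3 q6 48.0
```

Emit:
{"api": "jog_arm", "payload": {"series": [{"x":-0.003,"y":-0.0001,"z":0.0002,"rx":0,"ry":0,"rz":4}]}}

```text
time: 15.52
tool_pos: [0.5788, -0.0761, 0.1054]
ee_rot: [-3.139, -0.001, -1.141]
wrist_force: [-0.1, -0.1, -0.2]
width: 0.0156
```

```bash
python3 -c "
from h import *
info('c')"
```

```text
t 15.52 p [ 0.5788 -0.0761  0.1054] yaw -65.3 tilt [ 0.1 -0.1] phi -153.1 r 0.0444 yaw-phi 87.8 w 0.0156 f [-0.1 -0.1 -0.2] Tz 0.08 LOAD 1.84 Fout 0.1 q6 52.0
```

Emit:
{"api": "jog_arm", "payload": {"series": [{"x":-0.003,"y":-0.0001,"z":0.0002,"rx":0,"ry":0,"rz":4}]}}

```text
time: 15.6
tool_pos: [0.5775, -0.0731, 0.1052]
ee_rot: [-3.139, -0.001, -1.214]
wrist_force: [0.5, 0.5, 0.6]
width: 0.0154
```

```bash
python3 -c "
from h import *
info('c')"
```

```text
t 15.6 p [ 0.5775 -0.0731  0.1052] yaw -69.5 tilt [ 0.2 -0. ] phi -157.3 r 0.0442 yaw-phi 87.8 w 0.0154 f [0.5 0.5 0.6] Tz 0.08 LOAD 1.53 Fout -0.6 q6 57.0
```

Emit:
{"api": "jog_arm", "payload": {"series": [{"x":-0.003,"y":-0.0001,"z":0.0002,"rx":0,"ry":0,"rz":4}]}}

```text
time: 15.68
tool_pos: [0.5765, -0.07, 0.105]
ee_rot: [-3.139, -0.0, -1.287]
wrist_force: [1.5, 0.3, 0.4]
width: 0.0153
```

```bash
python3 -c "
from h import *
info('c')"
```

```text
t 15.68 p [ 0.5765 -0.07    0.105 ] yaw -73.7 tilt [ 0.2 -0. ] phi -161.6 r 0.0441 yaw-phi 87.9 w 0.0153 f [1.5 0.3 0.4] Tz 0.1 LOAD 2.31 Fout -1.5 q6 61.0
```

Emit:
{"api": "jog_arm", "payload": {"series": [{"x":-0.003,"y":-0.0003,"z":0.0002,"rx":0,"ry":0,"rz":4}]}}

```text
time: 15.77
tool_pos: [0.5757, -0.0668, 0.1049]
ee_rot: [-3.139, -0.0, -1.36]
wrist_force: [-0.2, 0.6, 0.1]
width: 0.0153
```

```bash
python3 -c "
from h import *
info('c')"
```

```text
t 15.77 p [ 0.5757 -0.0668  0.1049] yaw -77.9 tilt [ 0.2 -0. ] phi -165.9 r 0.044 yaw-phi 87.9 w 0.0153 f [-0.2  0.6  0.1] Tz 0.03 LOAD -0.03 Fout 0.0 q6 66.0
```

Emit:
{"api": "jog_arm", "payload": {"series": [{"x":-0.003,"y":-0.0002,"z":0.0002,"rx":0,"ry":0,"rz":4}]}}

```text
time: 15.85
tool_pos: [0.5751, -0.0637, 0.1047]
ee_rot: [-3.139, -0.0, -1.433]
wrist_force: [0.0, -2.5, 0.5]
width: 0.0151
```

```bash
python3 -c "
from h import *
info('c')"
```

```text
t 15.85 p [ 0.5751 -0.0637  0.1047] yaw -82.1 tilt [ 0.1 -0. ] phi -169.9 r 0.0439 yaw-phi 87.8 w 0.0151 f [ 0.  -2.5  0.5] Tz 0.16 LOAD 5.98 Fout 0.4 q6 70.0
```

Emit:
{"api": "jog_arm", "payload": {"series": [{"x":-0.0035,"y":-0.0002,"z":0.0002,"rx":0,"ry":0,"rz":4.5}]}}

```text
time: 15.93
tool_pos: [0.5748, -0.0607, 0.1046]
ee_rot: [-3.139, -0.001, -1.515]
wrist_force: [0.8, -0.9, -0.9]
width: 0.0151
```

```bash
python3 -c "
from h import *
info('c')"
```

```text
t 15.93 p [ 0.5748 -0.0607  0.1046] yaw -86.8 tilt [ 0.1 -0.1] phi -173.9 r 0.0438 yaw-phi 87.1 w 0.0151 f [ 0.8 -0.9 -0.9] Tz 0.23 LOAD 5.99 Fout -0.7 q6 75.0
```

Emit:
{"api": "jog_arm", "payload": {"series": [{"x":-0.0015,"y":-0.0001,"z":0.0001,"rx":0,"ry":0,"rz":2}]}}

```text
time: 16.02
tool_pos: [0.5747, -0.0593, 0.1045]
ee_rot: [-3.139, -0.002, -1.553]
wrist_force: [0.5, -0.8, -0.6]
width: 0.0154
```

```bash
python3 -c "
from h import *
info('c')"
```

```text
t 16.02 p [ 0.5747 -0.0593  0.1045] yaw -89.0 tilt [ 0.1 -0.1] phi -175.8 r 0.0438 yaw-phi 86.8 w 0.0154 f [ 0.5 -0.8 -0.6] Tz 0.21 LOAD 5.57 Fout -0.4 q6 78.0
```

Emit:
{"api": "jog_arm", "payload": {"claw": 0.4, "series": [{"x":0,"y":0,"z":0,"rx":0,"ry":0,"rz":0},{"x":0,"y":0,"z":0,"rx":0,"ry":0,"rz":0},{"x":0,"y":0,"z":-0.015,"rx":0,"ry":0,"rz":0},{"x":0,"y":0,"z":-0.025,"rx":0,"ry":0,"rz":0},{"x":0,"y":0,"z":-0.01,"rx":0,"ry":0,"rz":0},{"x":0,"y":0,"z":0,"rx":0,"ry":0,"rz":0}]}}

```text
time: 16.52
tool_pos: [0.5733, -0.0588, 0.1541]
ee_rot: [3.14, -0.001, -1.549]
wrist_force: [-0.5, -0.2, 0.5]
width: 0.0379
```

```bash
python3 - <<'E'
from h import *
info('c')
from bench import cams
import cv2
for n in("top","scene"):
    im=cams.snapshot(n)["img"][:,:,::-1]
    im=im[100:240,230:390] if n=="top" else im[90:230,250:410]
    cv2.imwrite(f"pics/{n}3.png",cv2.resize(im,None,fx=4,fy=4,interpolation=cv2.INTER_CUBIC))
E
```

```text
t 16.52 p [ 0.5733 -0.0588  0.1541] yaw -88.8 tilt [-0.1 -0. ] phi -176.6 r 0.0451 yaw-phi 87.8 w 0.0379 f [-0.5 -0.2  0.5] Tz 0.01 LOAD 0.37 Fout 0.5 q6 77.0
```

View pics/scene3.png

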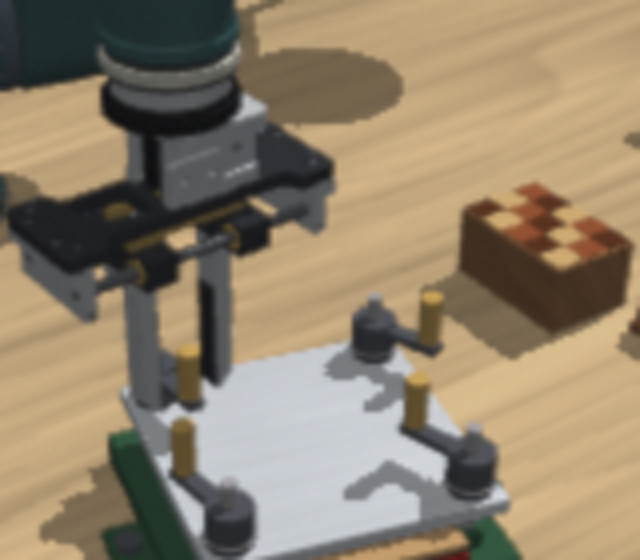

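View pics/top3.png

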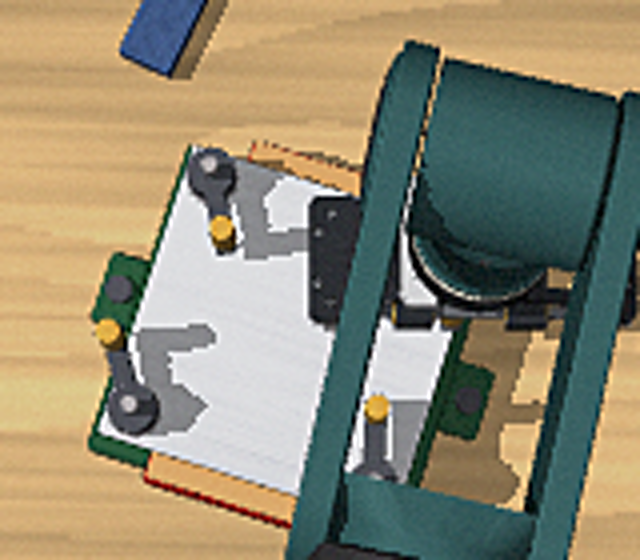

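```bash
python3 - <<'E'
from h import *
T=lambda u:(u[0]/4+230-.4,u[1]/4+100-.4)
S=lambda u:(u[0]/4+250-.4,u[1]/4+90-.4)
for k,a,b in(('b',(222,226),(417,378)),('a',(110,326),(432,296)),('d',(377,403),(190,350))):
    p,e=tri(T(a),S(b));v=p[:2]-STUD[k];print(k,p.round(4),e.round(4),np.hypot(*v).round(4),np.degrees(np.arctan2(v[1],v[0])).round(1))
# c from scene, assume z
p=atz(Ks,Rs,Os,S((183,425)),.132);v=p[:2]-STUD['c'];print('c',p.round(4),np.hypot(*v).round(4),np.degrees(np.arctan2(v[1],v[0])).round(1))
x,y=postxy('b',-165);line([x,y,.155],104,24)
E
```

```text
b [0.6185 0.0869 0.1318] 0.0 0.0453 -166.2
a [0.5535 0.1536 0.1343] 0.0004 0.0464 14.6
d [ 0.5104 -0.0119  0.1325] 0.0001 0.0459 0.1
c [ 0.5744 -0.0593  0.132 ] 0.044 -175.7
[{x:-0.006,y:-0.0021,z:-0.0001,rx:0.2,rz:7.0},{x:-0.0062,y:-0.0013,z:-0.0001,rz:7.0},{x:-0.0063,y:-0.0006,z:-0.0001,rz:7.0},{x:-0.0063,y:0.0002,z:-0.0001,rz:7.0},{x:-0.0063,y:0.001,z:-0.0001,rz:7.0},{x:-0.0061,y:0.0017,z:-0.0001,rz:7.0},{x:-0.0058,y:0.0025,z:-0.0001,rz:7.0},{x:-0.0055,y:0.0031,z:-0.0001,rz:7.0},{x:-0.0051,y:0.0038,z:-0.0001,rz:7.0},{x:-0.0046,y:0.0044,z:-0.0001,rz:7.0},{x:-0.004,y:0.0049,z:-0.0001,rz:7.0},{x:-0.0034,y:0.0053,z:-0.0001,rz:7.0},{x:-0.0027,y:0.0057,z:-0.0001,rz:7.0},{x:-0.002,y:0.006,z:-0.0001,rz:7.0},{x:-0.0013,y:0.0062,z:-0.0001,rz:7.0},{x:-0.0005,y:0.0063,z:-0.0001,rz:7.0},{x:0.0003,y:0.0063,z:-0.0001,rz:7.0},{x:0.001,y:0.0062,z:-0.0001,rz:7.0},{x:0.0018,y:0.0061,z:-0.0001,rz:7.0},{x:0.0025,y:0.0058,z:-0.0001,rz:7.0},{x:0.0032,y:0.0055,z:-0.0001,rz:7.0},{x:0.0038,y:0.005,z:-0.0001,rz:7.0},{x:0.0044,y:0.0045,z:-0.0001,rz:7.0},{x:0.0049,y:0.004,z:-0.0001,rz:7.0}] len/row 0.0063 deg/row -6.97
```

Emit:
{"api": "jog_arm", "payload": {"series": [{"x":-0.036,"y":-0.0115,"z":-0.001,"rx":0,"ry":0,"rz":0},{"x":-0.036,"y":-0.0115,"z":-0.001,"rx":0,"ry":0,"rz":0},{"x":-0.036,"y":-0.0115,"z":-0.001,"rx":0,"ry":0,"rz":0},{"x":-0.034,"y":-0.0115,"z":-0.001,"rx":0,"ry":0,"rz":0},{"x":0,"y":0,"z":0,"rx":0,"ry":0,"rz":-7},{"x":0,"y":0,"z":0,"rx":0,"ry":0,"rz":-7},{"x":0,"y":0,"z":0,"rx":0,"ry":0,"rz":-7},{"x":0,"y":0,"z":0,"rx":0,"ry":0,"rz":-7},{"x":0,"y":0,"z":0,"rx":0,"ry":0,"rz":-7},{"x":0,"y":0,"z":0,"rx":0,"ry":0,"rz":-7},{"x":0,"y":0,"z":0,"rx":0,"ry":0,"rz":-7},{"x":0,"y":0,"z":0,"rx":0,"ry":0,"rz":-7}]}}

```text
time: 17.62
tool_pos: [0.6093, 0.0908, 0.1333]
ee_rot: [3.122, 0.029, -0.56]
wrist_force: [-0.4, -1.3, 0.7]
width: 0.0374
```

Emit:
{"api": "jog_arm", "payload": {"series": [{"x":0,"y":0,"z":0,"rx":0,"ry":0,"rz":-7},{"x":0,"y":0,"z":0,"rx":0,"ry":0,"rz":-7},{"x":0,"y":0,"z":0,"rx":0,"ry":0,"rz":-7},{"x":0,"y":0,"z":0,"rx":0,"ry":0,"rz":-7},{"x":0,"y":0,"z":0,"rx":0,"ry":0,"rz":-7},{"x":0,"y":0,"z":0,"rx":0,"ry":0,"rz":-7},{"x":0,"y":0,"z":0,"rx":0,"ry":0,"rz":-7},{"x":0,"y":0,"z":0,"rx":0,"ry":0,"rz":-7},{"x":0,"y":0,"z":0,"rx":0,"ry":0,"rz":-7},{"x":0,"y":0,"z":0,"rx":0,"ry":0,"rz":-7},{"x":0,"y":0,"z":0,"rx":0,"ry":0,"rz":-7},{"x":0,"y":0,"z":0,"rx":0,"ry":0,"rz":-7}]}}

```text
time: 18.62
tool_pos: [0.6042, 0.0868, 0.1142]
ee_rot: [-3.102, 0.038, 0.94]
wrist_force: [-0.2, 0.3, -0.4]
width: 0.0376
```

```bash
python3 - <<'E'
from h import *
info('b')
x,y=postxy('b',-165);line([x,y,.155],105,7)
E
```

```text
t 18.62 p [0.6042 0.0868 0.1142] yaw 53.9 tilt [2.3 2.2] phi -169.4 r 0.0593 yaw-phi -136.7 w 0.0376 f [-0.2  0.3 -0.4] Tz -0.01 LOAD -0.76 Fout 0.1 q6 -51.0
[{x:0.0009,y:0.0015,z:-0.0059,rx:-2.4,ry:2.0,rz:-7.3},{x:0.0009,y:0.0019,z:-0.0058,rz:-7.3},{x:0.0007,y:0.002,z:-0.0058,rz:-7.3},{x:0.0004,y:0.0021,z:-0.0058,rz:-7.3},{x:0.0002,y:0.0021,z:-0.0058,rz:-7.3},{x:-0.0001,y:0.0021,z:-0.0058,rz:-7.3},{x:-0.0004,y:0.0021,z:-0.0058,rz:-7.3}] len/row 0.0062 deg/row 7.3
```

Emit:
{"api": "jog_arm", "payload": {"series": [{"x":0,"y":0,"z":-0.02,"rx":0,"ry":0,"rz":0},{"x":0,"y":0,"z":-0.025,"rx":-2.0,"ry":2.0,"rz":0},{"x":0,"y":0,"z":0,"rx":0,"ry":0,"rz":0}]}}

```text
time: 18.87
tool_pos: [0.6036, 0.087, 0.1519]
ee_rot: [-3.127, 0.01, 0.945]
wrist_force: [0.0, -0.2, 1.8]
width: 0.0376
```

```bash
python3 - <<'E'
from h import *
info('b')
from bench import cams
import cv2
for n in("top","scene"):
    im=cams.snapshot(n)["img"][:,:,::-1]
    im=im[100:240,230:390] if n=="top" else im[90:230,250:410]
    cv2.imwrite(f"pics/{n}4.png",cv2.resize(im,None,fx=4,fy=4,interpolation=cv2.INTER_CUBIC))
E
```

```text
t 18.87 p [0.6036 0.087  0.1519] yaw 54.1 tilt [0.9 0.6] phi -169.6 r 0.0599 yaw-phi -136.2 w 0.0376 f [ 0.  -0.2  1.8] Tz 0.03 LOAD 0.86 Fout 0.0 q6 -51.0
```

View pics/scene4.png

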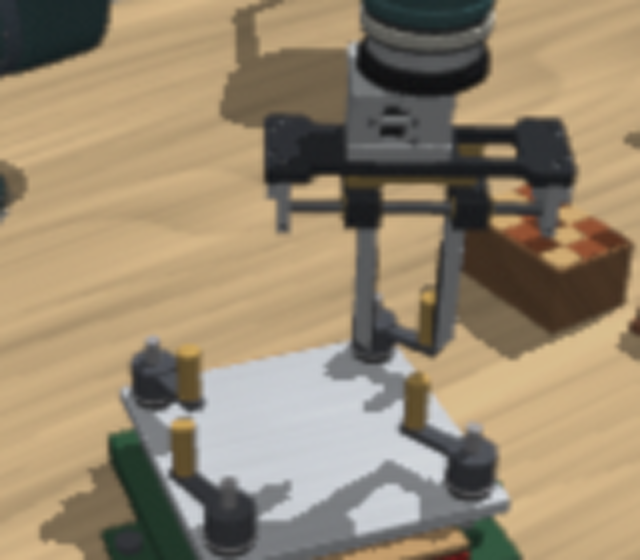

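View pics/top4.png

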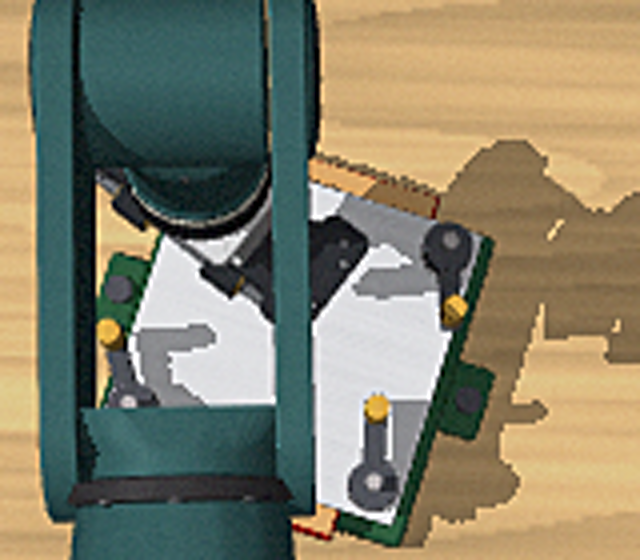

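```bash
python3 - <<'E'
from h import *
x,y=postxy('b',-165.5);line([x,y,.16],104.5,8)
E
```

```text
[{x:0.0012,y:0.0017,z:-0.0017,rx:-1.3,ry:0.8,rz:-6.3},{x:0.001,y:0.0019,z:-0.0016,rz:-6.3},{x:0.0008,y:0.002,z:-0.0016,rz:-6.3},{x:0.0006,y:0.0021,z:-0.0016,rz:-6.3},{x:0.0004,y:0.0021,z:-0.0016,rz:-6.3},{x:0.0001,y:0.0021,z:-0.0016,rz:-6.3},{x:-0.0001,y:0.0021,z:-0.0016,rz:-6.3},{x:-0.0003,y:0.0021,z:-0.0016,rz:-6.3}] len/row 0.0027 deg/row 6.3
```

Emit:
{"api": "jog_arm", "payload": {"series": [{"x":0.001,"y":0.0015,"z":-0.003,"rx":-1.3,"ry":0.8,"rz":-6.3},{"x":0.001,"y":0.002,"z":-0.003,"rx":0,"ry":0,"rz":-6.3},{"x":0.001,"y":0.002,"z":-0.002,"rx":0,"ry":0,"rz":-6.3},{"x":0.0005,"y":0.002,"z":-0.002,"rx":0,"ry":0,"rz":-6.3},{"x":0.0005,"y":0.002,"z":-0.002,"rx":0,"ry":0,"rz":-6.3},{"x":0,"y":0.002,"z":-0.002,"rx":0,"ry":0,"rz":-6.3},{"x":0,"y":0.002,"z":-0.002,"rx":0,"ry":0,"rz":-6.3},{"x":0,"y":0.002,"z":-0.002,"rx":0,"ry":0,"rz":-6.3},{"x":0,"y":0,"z":0,"rx":0,"ry":0,"rz":0},{"x":0,"y":0,"z":0,"rx":0,"ry":0,"rz":0}]}}

```text
time: 19.8
tool_pos: [0.6094, 0.0866, 0.1378]
ee_rot: [-3.099, -0.009, 1.864]
wrist_force: [0.3, 0.1, -0.3]
width: 0.0379
```

```bash
python3 - <<'E'
from h import *
info('b')
x,y=postxy('b',-165.5);line([x,y,.105],104.5,1)
E
```

```text
t 19.8 p [0.6094 0.0866 0.1378] yaw 106.8 tilt [ 2.5 -0.5] phi -168.1 r 0.0542 yaw-phi -85.1 w 0.0379 f [ 0.3  0.1 -0.3] Tz -0.01 LOAD -0.15 Fout -0.3 q6 -104.0
[{x:-0.0031,y:0.0105,z:0.0324,rx:-2.5,ry:-0.5,rz:2.3}] len/row 0.0342 deg/row -2.31
```

Emit:
{"api": "jog_arm", "payload": {"series": [{"x":-0.003,"y":0.0095,"z":-0.005,"rx":-2.5,"ry":-0.5,"rz":2},{"x":0,"y":0,"z":0,"rx":0,"ry":0,"rz":0},{"x":0,"y":0,"z":0,"rx":0,"ry":0,"rz":0}]}}

```text
time: 20.05
tool_pos: [0.6175, 0.0864, 0.137]
ee_rot: [-3.134, -0.002, 1.822]
wrist_force: [-0.4, -0.7, -0.4]
width: 0.0378
```

```bash
python3 - <<'E'
from h import *
info('b')
x,y=postxy('b',-165.5);line([x,y,.103],104.5,1)
E
```

```text
t 20.05 p [0.6175 0.0864 0.137 ] yaw 104.4 tilt [ 0.4 -0.1] phi -165.8 r 0.0464 yaw-phi -89.8 w 0.0378 f [-0.4 -0.7 -0.4] Tz -0.04 LOAD -0.25 Fout 0.6 q6 -102.0
[{x:-0.0003,y:0.0016,z:0.034,rx:-0.4,ry:-0.1,rz:-0.1}] len/row 0.0341 deg/row 0.11
```

Emit:
{"api": "jog_arm", "payload": {"series": [{"x":0,"y":0.001,"z":0.01,"rx":-0.4,"ry":0,"rz":0},{"x":0,"y":0,"z":0.014,"rx":0,"ry":0,"rz":0},{"x":0,"y":0,"z":0.007,"rx":0,"ry":0,"rz":0},{"x":0,"y":0,"z":0,"rx":0,"ry":0,"rz":0},{"x":0,"y":0,"z":0,"rx":0,"ry":0,"rz":0}]}}

```text
time: 20.47
tool_pos: [0.6164, 0.0867, 0.1028]
ee_rot: [-3.135, -0.003, 1.819]
wrist_force: [0.3, -0.5, -0.5]
width: 0.0374
```

```bash
python3 - <<'E'
from h import *
info('b')
x,y=postxy('b',-165.5);line([x,y,.103],104.5,1)
E
```

```text
t 20.47 p [0.6164 0.0867 0.1028] yaw 104.2 tilt [ 0.4 -0.2] phi -166.5 r 0.0474 yaw-phi -89.3 w 0.0374 f [ 0.3 -0.5 -0.5] Tz 0.0 LOAD 0.61 Fout -0.2 q6 -102.0
[{x:-0.0008,y:0.0024,z:-0.0002,rx:-0.4,ry:-0.2,rz:-0.2}] len/row 0.0025 deg/row 0.25
```

Emit:
{"api": "jog_arm", "payload": {"claw": 0, "series": [{"x":0,"y":0.003,"z":0,"rx":-0.3,"ry":0,"rz":0},{"x":0,"y":0,"z":0,"rx":0,"ry":0,"rz":0},{"x":0,"y":0,"z":0,"rx":0,"ry":0,"rz":0},{"x":0,"y":0,"z":0,"rx":0,"ry":0,"rz":0},{"x":0,"y":0,"z":0,"rx":0,"ry":0,"rz":0}]}}

```text
time: 20.88
tool_pos: [0.6204, 0.0867, 0.1041]
ee_rot: [-3.141, -0.001, 1.819]
wrist_force: [0.2, 0.3, -3.0]
width: 0.0153
```

```bash
python3 - <<'E'
from h import *
info('b')
E
```

```text
t 20.88 p [0.6204 0.0867 0.1041] yaw 104.2 tilt [ 0.  -0.1] phi -165.3 r 0.0435 yaw-phi -90.5 w 0.0153 f [ 0.2  0.3 -3. ] Tz 0.08 LOAD 1.5 Fout -0.3 q6 -101.0
```

Emit:
{"api": "jog_arm", "payload": {"series": [{"x":0.0039,"y":0.0002,"z":0.0002,"rx":0,"ry":0,"rz":5},{"x":0.0039,"y":0.0002,"z":0.0002,"rx":0,"ry":0,"rz":5},{"x":0.0039,"y":0.0002,"z":0.0002,"rx":0,"ry":0,"rz":5},{"x":0.0039,"y":0.0002,"z":0.0002,"rx":0,"ry":0,"rz":5}]}}

```text
time: 21.22
tool_pos: [0.6194, 0.1011, 0.1033]
ee_rot: [-3.141, 0.001, 1.456]
wrist_force: [0.4, 0.1, -1.3]
width: 0.0155
```

```bash
python3 - <<'E'
from h import *
info('b')
E
```

```text
t 21.22 p [0.6194 0.1011 0.1033] yaw 83.4 tilt [0.  0.1] phi 175.6 r 0.0432 yaw-phi -92.1 w 0.0155 f [ 0.4  0.1 -1.3] Tz 0.36 LOAD 8.01 Fout -0.4 q6 -79.0
```

Emit:
{"api": "jog_arm", "payload": {"series": [{"x":0.0039,"y":0.0002,"z":0.0002,"rx":0,"ry":0,"rz":4.9},{"x":0.0039,"y":0.0002,"z":0.0002,"rx":0,"ry":0,"rz":4.9},{"x":0.0039,"y":0.0002,"z":0.0002,"rx":0,"ry":0,"rz":4.9},{"x":0.0039,"y":0.0002,"z":0.0002,"rx":0,"ry":0,"rz":4.9},{"x":0.0039,"y":0.0002,"z":0.0002,"rx":0,"ry":0,"rz":4.9},{"x":0.0039,"y":0.0002,"z":0.0002,"rx":0,"ry":0,"rz":4.9},{"x":0.0039,"y":0.0002,"z":0.0002,"rx":0,"ry":0,"rz":4.9}]}}

```text
time: 21.8
tool_pos: [0.6286, 0.1248, 0.1019]
ee_rot: [-3.141, 0.008, 0.832]
wrist_force: [-1.5, -1.5, 0.6]
width: 0.0156
```

```bash
python3 - <<'E'
from h import *
info('b')
E
```

```text
t 21.8 p [0.6286 0.1248 0.1019] yaw 47.7 tilt [0.  0.5] phi 141.4 r 0.0434 yaw-phi -93.7 w 0.0156 f [-1.5 -1.5  0.6] Tz 0.34 LOAD 9.64 Fout 0.2 q6 -41.0
```

Emit:
{"api": "jog_arm", "payload": {"series": [{"x":0.003,"y":0.0002,"z":0.0001,"rx":0,"ry":0,"rz":3.5},{"x":0.0025,"y":0.0002,"z":0.0001,"rx":0,"ry":0,"rz":3}]}}

```text
time: 21.97
tool_pos: [0.6315, 0.1284, 0.1016]
ee_rot: [-3.141, 0.011, 0.713]
wrist_force: [-3.5, -1.4, 1.0]
width: 0.0152
```

```bash
python3 - <<'E'
from h import *
info('b')
E
```

```text
t 21.97 p [0.6315 0.1284 0.1016] yaw 40.9 tilt [0.1 0.7] phi 135.3 r 0.0436 yaw-phi -94.4 w 0.0152 f [-3.5 -1.4  1. ] Tz 0.25 LOAD 8.76 Fout 1.5 q6 -34.0
```

Emit:
{"api": "jog_arm", "payload": {"claw": 0.4, "series": [{"x":0,"y":0,"z":0,"rx":0,"ry":0,"rz":0},{"x":0,"y":0,"z":0,"rx":0,"ry":0,"rz":0},{"x":0,"y":0,"z":-0.015,"rx":0,"ry":0,"rz":0},{"x":0,"y":0,"z":-0.025,"rx":0,"ry":0,"rz":0},{"x":0,"y":0,"z":-0.02,"rx":0,"ry":0,"rz":0},{"x":0,"y":0,"z":0,"rx":0,"ry":0,"rz":0}]}}

```text
time: 22.47
tool_pos: [0.6314, 0.1296, 0.1624]
ee_rot: [-3.137, 0.012, 0.719]
wrist_force: [0.7, 0.3, 1.8]
width: 0.0376
```

```bash
python3 - <<'E'
from h import *
info('b')
x,y=postxy('d',-1.5);line([x,y,.165],88,9)
E
```

```text
t 22.47 p [0.6314 0.1296 0.1624] yaw 41.2 tilt [0.2 0.7] phi 134.3 r 0.0445 yaw-phi -93.1 w 0.0376 f [0.7 0.3 1.8] Tz -0.04 LOAD -1.66 Fout -0.3 q6 -35.0
[{x:-0.0206,y:0.003,z:-0.0001,rx:-0.3,ry:0.7,rz:-5.2},{x:-0.0208,y:0.0011,z:-0.0003,rz:-5.2},{x:-0.0208,y:-0.0008,z:-0.0003,rz:-5.2},{x:-0.0207,y:-0.0026,z:-0.0003,rz:-5.2},{x:-0.0204,y:-0.0045,z:-0.0003,rz:-5.2},{x:-0.0199,y:-0.0063,z:-0.0003,rz:-5.2},{x:-0.0192,y:-0.0081,z:-0.0003,rz:-5.2},{x:-0.0184,y:-0.0098,z:-0.0003,rz:-5.2},{x:-0.0174,y:-0.0114,z:-0.0003,rz:-5.2}] len/row 0.0208 deg/row 5.2
```

Emit:
{"api": "jog_arm", "payload": {"series": [{"x":-0.0205,"y":0.003,"z":-0.001,"rx":-0.3,"ry":0.7,"rz":-5.2},{"x":-0.021,"y":0.001,"z":-0.001,"rx":0,"ry":0,"rz":-5.2},{"x":-0.021,"y":-0.001,"z":-0.001,"rx":0,"ry":0,"rz":-5.2},{"x":-0.0205,"y":-0.0025,"z":-0.001,"rx":0,"ry":0,"rz":-5.2},{"x":-0.0205,"y":-0.0045,"z":-0.001,"rx":0,"ry":0,"rz":-5.2},{"x":-0.02,"y":-0.0065,"z":-0.001,"rx":0,"ry":0,"rz":-5.2},{"x":-0.019,"y":-0.008,"z":-0.001,"rx":0,"ry":0,"rz":-5.2},{"x":-0.0185,"y":-0.01,"z":-0.001,"rx":0,"ry":0,"rz":-5.2},{"x":-0.012,"y":-0.008,"z":0,"rx":0,"ry":0,"rz":-3.5},{"x":0,"y":0,"z":0,"rx":0,"ry":0,"rz":0},{"x":0,"y":0,"z":0,"rx":0,"ry":0,"rz":0}]}}

```text
time: 23.38
tool_pos: [0.5111, -0.0132, 0.1636]
ee_rot: [3.135, -0.006, 1.556]
wrist_force: [0.4, -0.1, -0.3]
width: 0.0375
```

```bash
python3 - <<'E'
from h import *
info('d')
x,y=postxy('d',-1.5);line([x,y,.14],88,1)
E
```

```text
t 23.38 p [ 0.5111 -0.0132  0.1636] yaw 89.1 tilt [-0.4 -0.3] phi -1.5 r 0.0466 yaw-phi 90.7 w 0.0375 f [ 0.4 -0.1 -0.3] Tz 0.0 LOAD 0.04 Fout 0.4 q6 -97.0
[{x:-0.0001,y:-0.0017,z:0.0236,rx:0.4,ry:-0.3,rz:1.1}] len/row 0.0236 deg/row -1.15
```

Emit:
{"api": "jog_arm", "payload": {"series": [{"x":0,"y":0,"z":0.012,"rx":0.4,"ry":-0.3,"rz":1},{"x":0,"y":0,"z":0.018,"rx":0,"ry":0,"rz":0},{"x":0,"y":0,"z":0.018,"rx":0,"ry":0,"rz":0},{"x":0,"y":0,"z":0.008,"rx":0,"ry":0,"rz":0},{"x":0,"y":0,"z":0,"rx":0,"ry":0,"rz":0},{"x":0,"y":0,"z":0,"rx":0,"ry":0,"rz":0}]}}

```text
time: 23.88
tool_pos: [0.5136, -0.0087, 0.1014]
ee_rot: [-3.14, -0.002, 1.533]
wrist_force: [0.4, 0.0, 0.1]
width: 0.0375
```

```bash
python3 - <<'E'
from h import *
info('d')
x,y=postxy('d',-1.5);line([x,y,.104],88,1)
E
```

```text
t 23.88 p [ 0.5136 -0.0087  0.1014] yaw 87.8 tilt [ 0.1 -0.1] phi 3.7 r 0.0492 yaw-phi 84.1 w 0.0375 f [0.4 0.  0.1] Tz 0.03 LOAD 0.57 Fout 0.4 q6 -95.0
[{x:-0.0045,y:-0.0039,z:-0.0026,rx:-0.1,ry:-0.1,rz:-0.2}] len/row 0.0065 deg/row 0.16
```

Emit:
{"api": "jog_arm", "payload": {"series": [{"x":-0.004,"y":-0.003,"z":-0.0025,"rx":0,"ry":0,"rz":0},{"x":0,"y":0,"z":0,"rx":0,"ry":0,"rz":0},{"x":0,"y":0,"z":0,"rx":0,"ry":0,"rz":0}]}}

```text
time: 24.13
tool_pos: [0.5113, -0.0121, 0.1049]
ee_rot: [-3.141, -0.002, 1.534]
wrist_force: [0.8, -0.3, -0.1]
width: 0.0375
```

```bash
python3 - <<'E'
from h import *
info('d')
E
```

```text
t 24.13 p [ 0.5113 -0.0121  0.1049] yaw 87.9 tilt [ 0.  -0.1] phi -0.2 r 0.0467 yaw-phi 88.1 w 0.0375 f [ 0.8 -0.3 -0.1] Tz -0.02 LOAD -0.77 Fout 0.8 q6 -96.0
```

Emit:
{"api": "jog_arm", "payload": {"claw": 0, "series": [{"x":0,"y":0,"z":0,"rx":0,"ry":0,"rz":0},{"x":0,"y":0,"z":0,"rx":0,"ry":0,"rz":0},{"x":0,"y":0,"z":0,"rx":0,"ry":0,"rz":0},{"x":0,"y":0,"z":0,"rx":0,"ry":0,"rz":0},{"x":0,"y":0,"z":0,"rx":0,"ry":0,"rz":0}]}}

```text
time: 24.55
tool_pos: [0.5128, -0.0128, 0.1078]
ee_rot: [3.137, -0.001, 1.533]
wrist_force: [0.1, 0.0, -1.8]
width: 0.0153
```

```bash
python3 - <<'E'
from h import *
info('d')
E
```

```text
t 24.55 p [ 0.5128 -0.0128  0.1078] yaw 87.8 tilt [-0.3 -0.1] phi -1.0 r 0.0483 yaw-phi 88.9 w 0.0153 f [ 0.1  0.  -1.8] Tz 0.02 LOAD 0.47 Fout 0.1 q6 -96.0
```

Emit:
{"api": "jog_arm", "payload": {"series": [{"x":-0.0041,"y":-0.0003,"z":0.0003,"rx":0,"ry":0,"rz":5},{"x":-0.0041,"y":-0.0003,"z":0.0003,"rx":0,"ry":0,"rz":5},{"x":-0.0041,"y":-0.0003,"z":0.0003,"rx":0,"ry":0,"rz":5},{"x":-0.0041,"y":-0.0003,"z":0.0003,"rx":0,"ry":0,"rz":5}]}}

```text
time: 24.88
tool_pos: [0.5105, -0.0274, 0.1072]
ee_rot: [3.134, -0.007, 1.174]
wrist_force: [0.6, -0.2, -0.4]
width: 0.0155
```

```bash
python3 - <<'E'
from h import *
info('d')
E
```

```text
t 24.88 p [ 0.5105 -0.0274  0.1072] yaw 67.3 tilt [-0.4 -0.4] phi -18.6 r 0.0485 yaw-phi 85.9 w 0.0155 f [ 0.6 -0.2 -0.4] Tz 0.29 LOAD 6.41 Fout 0.6 q6 -77.0
```

Emit:
{"api": "jog_arm", "payload": {"series": [{"x":-0.0043,"y":-0.0004,"z":0.0003,"rx":0.4,"ry":-0.3,"rz":4.7},{"x":-0.0043,"y":-0.0004,"z":0.0003,"rx":0,"ry":0,"rz":4.7},{"x":-0.0043,"y":-0.0004,"z":0.0003,"rx":0,"ry":0,"rz":4.7},{"x":-0.0043,"y":-0.0004,"z":0.0003,"rx":0,"ry":0,"rz":4.7},{"x":-0.0043,"y":-0.0004,"z":0.0003,"rx":0,"ry":0,"rz":4.7},{"x":-0.0043,"y":-0.0004,"z":0.0003,"rx":0,"ry":0,"rz":4.7},{"x":-0.0043,"y":-0.0004,"z":0.0003,"rx":0,"ry":0,"rz":4.7}]}}

```text
time: 25.47
tool_pos: [0.4945, -0.05, 0.1058]
ee_rot: [3.136, -0.011, 0.577]
wrist_force: [2.3, 0.4, -1.4]
width: 0.0154
```

```bash
python3 - <<'E'
from h import *
info('d')
E
```

```text
t 25.47 p [ 0.4945 -0.05    0.1058] yaw 33.1 tilt [-0.3 -0.6] phi -51.9 r 0.0484 yaw-phi 84.9 w 0.0154 f [ 2.3  0.4 -1.4] Tz 0.4 LOAD 11.15 Fout 1.1 q6 -46.0
```

Emit:
{"api": "jog_arm", "payload": {"series": [{"x":-0.0043,"y":-0.0004,"z":0.0003,"rx":0,"ry":0,"rz":4.7},{"x":-0.0043,"y":-0.0004,"z":0.0003,"rx":0,"ry":0,"rz":4.7}]}}

```text
time: 25.63
tool_pos: [0.4877, -0.0543, 0.1054]
ee_rot: [3.136, -0.015, 0.407]
wrist_force: [1.5, -0.7, -1.2]
width: 0.0155
```

```bash
python3 - <<'E'
from h import *
info('d')
E
```

```text
t 25.63 p [ 0.4877 -0.0543  0.1054] yaw 23.3 tilt [-0.3 -0.8] phi -61.3 r 0.0483 yaw-phi 84.6 w 0.0155 f [ 1.5 -0.7 -1.2] Tz 0.32 LOAD 8.15 Fout 1.3 q6 -36.0
```

Emit:
{"api": "jog_arm", "payload": {"claw": 0.4, "series": [{"x":0,"y":0,"z":0,"rx":0,"ry":0,"rz":0},{"x":0,"y":0,"z":0,"rx":0,"ry":0,"rz":0},{"x":0,"y":0,"z":-0.015,"rx":0,"ry":0,"rz":0},{"x":0,"y":0,"z":-0.025,"rx":0,"ry":0,"rz":0},{"x":0,"y":0,"z":-0.02,"rx":0.3,"ry":-0.8,"rz":0},{"x":0,"y":0,"z":0,"rx":0,"ry":0,"rz":0}]}}

```text
time: 26.13
tool_pos: [0.4848, -0.054, 0.1655]
ee_rot: [-3.139, 0.005, 0.414]
wrist_force: [0.3, -0.5, 0.7]
width: 0.0378
```

```bash
python3 - <<'E'
from h import *
info('d')
x,y=postxy('a',14.7);line([x,y,.165],104.7,12)
E
```

```text
t 26.13 p [ 0.4848 -0.054   0.1655] yaw 23.7 tilt [0.2 0.3] phi -64.2 r 0.0467 yaw-phi 87.9 w 0.0378 f [ 0.3 -0.5  0.7] Tz -0.03 LOAD -0.57 Fout 0.5 q6 -37.0
[{x:0.0121,y:-0.0136,rx:-0.2,ry:0.3,rz:-6.8},{x:0.0136,y:-0.012,rz:-6.7},{x:0.0149,y:-0.0104,rz:-6.7},{x:0.016,y:-0.0085,rz:-6.7},{x:0.0169,y:-0.0066,rz:-6.7},{x:0.0176,y:-0.0046,rz:-6.7},{x:0.018,y:-0.0025,rz:-6.7},{x:0.0182,y:-0.0003,rz:-6.7},{x:0.0181,y:0.0018,rz:-6.7},{x:0.0177,y:0.0039,rz:-6.7},{x:0.0171,y:0.006,rz:-6.7},{x:0.0163,y:0.0079,rz:-6.7}] len/row 0.0182 deg/row 6.75
```

Emit:
{"api": "jog_arm", "payload": {"series": [{"x":0.012,"y":-0.0135,"z":-0.001,"rx":-0.2,"ry":0.3,"rz":-6.7},{"x":0.0135,"y":-0.012,"z":-0.001,"rx":0,"ry":0,"rz":-6.7},{"x":0.015,"y":-0.0105,"z":-0.001,"rx":0,"ry":0,"rz":-6.7},{"x":0.016,"y":-0.0085,"z":-0.001,"rx":0,"ry":0,"rz":-6.7},{"x":0.017,"y":-0.0065,"z":-0.001,"rx":0,"ry":0,"rz":-6.7},{"x":0.0175,"y":-0.0045,"z":-0.001,"rx":0,"ry":0,"rz":-6.7},{"x":0.018,"y":-0.0025,"z":-0.001,"rx":0,"ry":0,"rz":-6.7},{"x":0.018,"y":0,"z":-0.001,"rx":0,"ry":0,"rz":-6.7},{"x":0.018,"y":0.002,"z":-0.001,"rx":0,"ry":0,"rz":-6.7},{"x":0.0175,"y":0.004,"z":-0.001,"rx":0,"ry":0,"rz":-6.7},{"x":0.017,"y":0.006,"z":-0.001,"rx":0,"ry":0,"rz":-6.7},{"x":0.012,"y":0.006,"z":-0.001,"rx":0,"ry":0,"rz":-5}]}}

```text
time: 27.13
tool_pos: [0.5453, 0.1558, 0.1654]
ee_rot: [-3.132, 0.002, 1.866]
wrist_force: [-0.7, 0.5, -0.3]
width: 0.0372
```

Emit:
{"api": "jog_arm", "payload": {"series": [{"x":0,"y":0,"z":0,"rx":0,"ry":0,"rz":0},{"x":0,"y":0,"z":0,"rx":0,"ry":0,"rz":0}]}}

```text
time: 27.3
tool_pos: [0.5447, 0.158, 0.1627]
ee_rot: [-3.129, 0.001, 1.872]
wrist_force: [-0.2, -0.1, 0.6]
width: 0.0379
```

```bash
python3 - <<'E'
from h import *
info('a')
x,y=postxy('a',14.7);line([x,y,.105],104.7,1)
E
```

```text
t 27.3 p [0.5447 0.158  0.1627] yaw 107.2 tilt [0.7 0.1] phi 24.1 r 0.0395 yaw-phi 83.1 w 0.0379 f [-0.2 -0.1  0.6] Tz 0.03 LOAD 0.74 Fout -0.2 q6 -97.0
[{x:-0.0067,y:0.0064,z:0.0577,rx:-0.7,ry:0.1,rz:2.5}] len/row 0.0584 deg/row -2.55
```

Emit:
{"api": "jog_arm", "payload": {"series": [{"x":-0.0065,"y":0.0065,"z":0.01,"rx":-0.7,"ry":0,"rz":2.5},{"x":0,"y":0,"z":0.012,"rx":0,"ry":0,"rz":0},{"x":0,"y":0,"z":0,"rx":0,"ry":0,"rz":0},{"x":0,"y":0,"z":0,"rx":0,"ry":0,"rz":0}]}}

```text
time: 27.63
tool_pos: [0.5513, 0.1512, 0.1373]
ee_rot: [-3.138, 0.002, 1.822]
wrist_force: [-0.3, -0.5, -0.0]
width: 0.0372
```

```bash
python3 - <<'E'
from h import *
info('a')
x,y=postxy('a',14.7);line([x,y,.104],104.7,1)
E
```

```text
t 27.63 p [0.5513 0.1512 0.1373] yaw 104.4 tilt [0.2 0.1] phi 12.4 r 0.0436 yaw-phi 92.0 w 0.0372 f [-0.3 -0.5 -0. ] Tz 0.01 LOAD -0.06 Fout -0.4 q6 -95.0
[{x:0.0018,y:0.0015,z:0.0333,rx:-0.2,ry:0.1,rz:-0.3}] len/row 0.0333 deg/row 0.31
```

Emit:
{"api": "jog_arm", "payload": {"series": [{"x":0.0015,"y":0.0015,"z":0.01,"rx":0,"ry":0,"rz":0},{"x":0,"y":0,"z":0.014,"rx":0,"ry":0,"rz":0},{"x":0,"y":0,"z":0.006,"rx":0,"ry":0,"rz":0},{"x":0,"y":0,"z":0,"rx":0,"ry":0,"rz":0},{"x":0,"y":0,"z":0,"rx":0,"ry":0,"rz":0}]}}

```text
time: 28.05
tool_pos: [0.5517, 0.1518, 0.1054]
ee_rot: [-3.137, 0.002, 1.82]
wrist_force: [0.3, -0.9, 0.2]
width: 0.0376
```

```bash
python3 - <<'E'
from h import *
info('a')
x,y=postxy('a',14.7);line([x,y,.104],104.7,1)
E
```

```text
t 28.05 p [0.5517 0.1518 0.1054] yaw 104.3 tilt [0.2 0.1] phi 13.0 r 0.0442 yaw-phi 91.2 w 0.0376 f [ 0.3 -0.9  0.2] Tz -0.02 LOAD -1.4 Fout 0.1 q6 -94.0
[{x:0.0013,y:0.0008,z:0.0014,rx:-0.2,ry:0.1,rz:-0.4}] len/row 0.0021 deg/row 0.41
```

Emit:
{"api": "jog_arm", "payload": {"claw": 0, "series": [{"x":0.001,"y":0.002,"z":0.001,"rx":0,"ry":0,"rz":0},{"x":0,"y":0,"z":0,"rx":0,"ry":0,"rz":0},{"x":0,"y":0,"z":0,"rx":0,"ry":0,"rz":0},{"x":0,"y":0,"z":0,"rx":0,"ry":0,"rz":0},{"x":0,"y":0,"z":0,"rx":0,"ry":0,"rz":0}]}}

```text
time: 28.47
tool_pos: [0.5542, 0.1542, 0.106]
ee_rot: [-3.14, 0.001, 1.821]
wrist_force: [0.3, 0.5, -2.5]
width: 0.0153
```

```bash
python3 - <<'E'
from h import *
info('a')
E
```

```text
t 28.47 p [0.5542 0.1542 0.106 ] yaw 104.3 tilt [0.1 0.1] phi 15.2 r 0.0472 yaw-phi 89.2 w 0.0153 f [ 0.3  0.5 -2.5] Tz 0.06 LOAD 1.69 Fout 0.4 q6 -94.0
```

Emit:
{"api": "jog_arm", "payload": {"series": [{"x":-0.0043,"y":-0.0003,"z":0.0003,"rx":0,"ry":0,"rz":5},{"x":-0.0043,"y":-0.0003,"z":0.0003,"rx":0,"ry":0,"rz":4.9},{"x":-0.0043,"y":-0.0003,"z":0.0003,"rx":0,"ry":0,"rz":4.9},{"x":-0.0043,"y":-0.0003,"z":0.0003,"rx":0,"ry":0,"rz":4.9},{"x":-0.0043,"y":-0.0003,"z":0.0003,"rx":0,"ry":0,"rz":4.9},{"x":-0.0043,"y":-0.0003,"z":0.0003,"rx":0,"ry":0,"rz":4.9},{"x":-0.0043,"y":-0.0003,"z":0.0003,"rx":0,"ry":0,"rz":4.9},{"x":-0.0043,"y":-0.0003,"z":0.0003,"rx":0,"ry":0,"rz":4.9},{"x":-0.0043,"y":-0.0003,"z":0.0003,"rx":0,"ry":0,"rz":4.9},{"x":-0.0043,"y":-0.0003,"z":0.0003,"rx":0,"ry":0,"rz":4.9}]}}

```text
time: 29.3
tool_pos: [0.549, 0.1167, 0.1042]
ee_rot: [3.136, -0.009, 0.935]
wrist_force: [1.6, 1.2, -1.1]
width: 0.0151
```

```bash
python3 - <<'E'
from h import *
info('a')
E
```

```text
t 29.3 p [0.549  0.1167 0.1042] yaw 53.6 tilt [-0.3 -0.5] phi -32.0 r 0.0475 yaw-phi 85.5 w 0.0151 f [ 1.6  1.2 -1.1] Tz 0.35 LOAD 9.58 Fout 0.7 q6 -48.0
```

13° more.

Emit:
{"api": "jog_arm", "payload": {"series": [{"x":-0.0041,"y":-0.0003,"z":0.0003,"rx":0,"ry":0,"rz":4.4},{"x":-0.0041,"y":-0.0003,"z":0.0003,"rx":0,"ry":0,"rz":4.4},{"x":-0.0038,"y":-0.0003,"z":0.0002,"rx":0,"ry":0,"rz":4}]}}

```text
time: 29.55
tool_pos: [0.5422, 0.1083, 0.1037]
ee_rot: [3.136, -0.015, 0.703]
wrist_force: [1.7, 0.7, -2.0]
width: 0.0152
```

```bash
python3 - <<'E'
from h import *
info('a')
E
```

```text
t 29.55 p [0.5422 0.1083 0.1037] yaw 40.3 tilt [-0.3 -0.8] phi -44.9 r 0.0474 yaw-phi 85.2 w 0.0152 f [ 1.7  0.7 -2. ] Tz 0.36 LOAD 9.86 Fout 0.7 q6 -35.0
```

Emit:
{"api": "jog_arm", "payload": {"claw": 0.4, "series": [{"x":0,"y":0,"z":0,"rx":0,"ry":0,"rz":0},{"x":0,"y":0,"z":0,"rx":0,"ry":0,"rz":0},{"x":0,"y":0,"z":-0.015,"rx":0,"ry":0,"rz":0},{"x":0,"y":0,"z":-0.025,"rx":0,"ry":0,"rz":0},{"x":0,"y":0,"z":-0.02,"rx":0.3,"ry":-0.8,"rz":0},{"x":0,"y":0,"z":0,"rx":0,"ry":0,"rz":0}]}}

```text
time: 30.05
tool_pos: [0.5401, 0.1073, 0.1651]
ee_rot: [-3.141, 0.003, 0.709]
wrist_force: [-0.6, -0.0, 0.9]
width: 0.0379
```

```bash
python3 - <<'E'
from h import *
info('a')
x,y=postxy('c',-176);line([x,y,.165],94,9)
E
```

```text
t 30.05 p [0.5401 0.1073 0.1651] yaw 40.6 tilt [0.  0.2] phi -47.6 r 0.0467 yaw-phi 88.3 w 0.0379 f [-0.6 -0.   0.9] Tz -0.01 LOAD -0.62 Fout -0.4 q6 -35.0
[{x:-0.0092,y:0.0165,ry:0.2,rz:-5.9},{x:-0.0109,y:0.0154,rz:-5.9},{x:-0.0124,y:0.0142,rz:-5.9},{x:-0.0138,y:0.0128,rz:-5.9},{x:-0.0151,y:0.0113,rz:-5.9},{x:-0.0162,y:0.0097,rz:-5.9},{x:-0.0171,y:0.008,rz:-5.9},{x:-0.0178,y:0.0062,rz:-5.9},{x:-0.0184,y:0.0043,rz:-5.9}] len/row 0.0189 deg/row 5.93
```

Emit:
{"api": "jog_arm", "payload": {"series": [{"x":-0.009,"y":0.0165,"z":-0.001,"rx":0,"ry":0.2,"rz":-5.9},{"x":-0.011,"y":0.0155,"z":-0.001,"rx":0,"ry":0,"rz":-5.9},{"x":-0.0125,"y":0.014,"z":-0.001,"rx":0,"ry":0,"rz":-5.9},{"x":-0.014,"y":0.013,"z":-0.001,"rx":0,"ry":0,"rz":-5.9},{"x":-0.015,"y":0.0115,"z":-0.001,"rx":0,"ry":0,"rz":-5.9},{"x":-0.016,"y":0.0095,"z":-0.001,"rx":0,"ry":0,"rz":-5.9},{"x":-0.017,"y":0.008,"z":-0.001,"rx":0,"ry":0,"rz":-5.9},{"x":-0.018,"y":0.006,"z":-0.001,"rx":0,"ry":0,"rz":-5.9},{"x":-0.0125,"y":0.003,"z":-0.001,"rx":0,"ry":0,"rz":-4},{"x":0,"y":0,"z":0,"rx":0,"ry":0,"rz":0},{"x":0,"y":0,"z":0,"rx":0,"ry":0,"rz":0}]}}

```text
time: 30.97
tool_pos: [0.5758, -0.0591, 0.1673]
ee_rot: [-3.138, 0.0, 1.661]
wrist_force: [0.3, 0.7, -0.2]
width: 0.0376
```

```bash
python3 - <<'E'
from h import *
info('c')
x,y=postxy('c',-176);line([x,y,.14],94,1)
E
```

```text
t 30.97 p [ 0.5758 -0.0591  0.1673] yaw 95.2 tilt [0.2 0. ] phi -175.9 r 0.0427 yaw-phi -88.9 w 0.0376 f [ 0.3  0.7 -0.2] Tz 0.03 LOAD -0.07 Fout -0.4 q6 -107.0
[{x:0.0001,y:-0.0022,z:0.0273,rx:-0.2,rz:1.2}] len/row 0.0274 deg/row -1.19
```

Emit:
{"api": "jog_arm", "payload": {"series": [{"x":0,"y":-0.001,"z":0.012,"rx":0,"ry":0,"rz":1},{"x":0,"y":0,"z":0.014,"rx":0,"ry":0,"rz":0},{"x":0,"y":0,"z":0,"rx":0,"ry":0,"rz":0},{"x":0,"y":0,"z":0,"rx":0,"ry":0,"rz":0}]}}

```text
time: 31.3
tool_pos: [0.5733, -0.0561, 0.1375]
ee_rot: [-3.136, -0.001, 1.639]
wrist_force: [-0.1, 0.5, 0.4]
width: 0.038
```

```bash
python3 - <<'E'
from h import *
info('c')
x,y=postxy('c',-176);line([x,y,.104],94,1)
E
```

```text
t 31.3 p [ 0.5733 -0.0561  0.1375] yaw 93.9 tilt [ 0.3 -0.1] phi -179.9 r 0.0451 yaw-phi -86.2 w 0.038 f [-0.1  0.5  0.4] Tz -0.06 LOAD -1.79 Fout 0.1 q6 -105.0
[{x:-0.0031,y:0.0002,z:0.0335,rx:-0.3,ry:-0.1,rz:-0.1}] len/row 0.0336 deg/row 0.07
```

Emit:
{"api": "jog_arm", "payload": {"series": [{"x":-0.003,"y":0.001,"z":0.01,"rx":-0.3,"ry":0,"rz":0},{"x":0,"y":0,"z":0.014,"rx":0,"ry":0,"rz":0},{"x":0,"y":0,"z":0.006,"rx":0,"ry":0,"rz":0},{"x":0,"y":0,"z":0,"rx":0,"ry":0,"rz":0},{"x":0,"y":0,"z":0,"rx":0,"ry":0,"rz":0}]}}

```text
time: 31.72
tool_pos: [0.5743, -0.0569, 0.1054]
ee_rot: [3.141, -0.001, 1.641]
wrist_force: [0.1, 0.3, 0.5]
width: 0.0372
```

```bash
python3 - <<'E'
from h import *
info('c')
x,y=postxy('c',-176);line([x,y,.104],94,1)
E
```

```text
t 31.72 p [ 0.5743 -0.0569  0.1054] yaw 94.0 tilt [-0.1 -0.1] phi -178.9 r 0.0441 yaw-phi -87.1 w 0.0372 f [0.1 0.3 0.5] Tz 0.01 LOAD -0.06 Fout -0.1 q6 -105.0
[{x:-0.0022,y:-0.001,z:0.0014,rx:0.1,ry:-0.1}] len/row 0.0028 deg/row -0.01
```

Emit:
{"api": "jog_arm", "payload": {"claw": 0, "series": [{"x":-0.002,"y":0,"z":0.001,"rx":0,"ry":0,"rz":0},{"x":0,"y":0,"z":0,"rx":0,"ry":0,"rz":0},{"x":0,"y":0,"z":0,"rx":0,"ry":0,"rz":0},{"x":0,"y":0,"z":0,"rx":0,"ry":0,"rz":0},{"x":0,"y":0,"z":0,"rx":0,"ry":0,"rz":0}]}}

```text
time: 32.13
tool_pos: [0.5756, -0.0595, 0.1063]
ee_rot: [3.137, 0.0, 1.64]
wrist_force: [-0.2, -0.8, -3.0]
width: 0.0154
```

```bash
python3 - <<'E'
from h import *
info('c')
E
```

```text
t 32.13 p [ 0.5756 -0.0595  0.1063] yaw 94.0 tilt [-0.2  0. ] phi -175.4 r 0.0429 yaw-phi -90.6 w 0.0154 f [-0.2 -0.8 -3. ] Tz 0.01 LOAD 0.87 Fout 0.3 q6 -106.0
```

Start −175.4; target −235.4 (124.6).

Emit:
{"api": "jog_arm", "payload": {"series": [{"x":0.0039,"y":0.0002,"z":0.0003,"rx":0,"ry":0,"rz":5},{"x":0.0039,"y":0.0002,"z":0.0003,"rx":0,"ry":0,"rz":4.9},{"x":0.0039,"y":0.0002,"z":0.0003,"rx":0,"ry":0,"rz":4.9},{"x":0.0039,"y":0.0002,"z":0.0003,"rx":0,"ry":0,"rz":4.9},{"x":0.0039,"y":0.0002,"z":0.0003,"rx":0,"ry":0,"rz":4.9},{"x":0.0039,"y":0.0002,"z":0.0003,"rx":0,"ry":0,"rz":4.9},{"x":0.0039,"y":0.0002,"z":0.0003,"rx":0,"ry":0,"rz":4.9},{"x":0.0039,"y":0.0002,"z":0.0003,"rx":0,"ry":0,"rz":4.9},{"x":0.0039,"y":0.0002,"z":0.0003,"rx":0,"ry":0,"rz":4.9},{"x":0.0039,"y":0.0002,"z":0.0003,"rx":0,"ry":0,"rz":4.9}]}}

```text
time: 32.97
tool_pos: [0.5885, -0.0258, 0.1041]
ee_rot: [3.137, 0.003, 0.749]
wrist_force: [-0.7, -1.6, -1.0]
width: 0.0156
```

```bash
python3 - <<'E'
from h import *
info('c')
E
```

```text
t 32.97 p [ 0.5885 -0.0258  0.1041] yaw 42.9 tilt [-0.2  0.2] phi 134.6 r 0.0425 yaw-phi -91.7 w 0.0156 f [-0.7 -1.6 -1. ] Tz 0.37 LOAD 9.67 Fout -0.7 q6 -51.0
```

Emit:
{"api": "jog_arm", "payload": {"series": [{"x":0.0038,"y":0.0002,"z":0.0003,"rx":0,"ry":0,"rz":4.8},{"x":0.0038,"y":0.0002,"z":0.0003,"rx":0,"ry":0,"rz":4.8}]}}

```text
time: 33.13
tool_pos: [0.5943, -0.0209, 0.1037]
ee_rot: [3.137, 0.003, 0.575]
wrist_force: [-0.1, -0.7, -0.9]
width: 0.0153
```

```bash
python3 - <<'E'
from h import *
info('c')
E
```

```text
t 33.13 p [ 0.5943 -0.0209  0.1037] yaw 32.9 tilt [-0.3  0.2] phi 124.4 r 0.0425 yaw-phi -91.5 w 0.0153 f [-0.1 -0.7 -0.9] Tz 0.35 LOAD 8.27 Fout -0.5 q6 -40.0
```

Emit:
{"api": "jog_arm", "payload": {"claw": 0.4, "series": [{"x":0,"y":0,"z":0,"rx":0,"ry":0,"rz":0},{"x":0,"y":0,"z":0,"rx":0,"ry":0,"rz":0},{"x":0,"y":0,"z":-0.015,"rx":0,"ry":0,"rz":0},{"x":0,"y":0,"z":-0.025,"rx":0,"ry":0,"rz":0},{"x":0,"y":0,"z":-0.025,"rx":0,"ry":0,"rz":0},{"x":0,"y":0,"z":-0.025,"rx":0,"ry":0,"rz":0},{"x":0,"y":0,"z":-0.025,"rx":0,"ry":0,"rz":0},{"x":0,"y":0,"z":-0.015,"rx":0,"ry":0,"rz":0},{"x":0,"y":0,"z":0,"rx":0,"ry":0,"rz":0}]}}

```text
time: 33.88
tool_pos: [0.5935, -0.0202, 0.2383]
ee_rot: [3.139, 0.003, 0.589]
wrist_force: [0.6, -0.2, 0.9]
width: 0.0373
```

Emit:
{"api": "jog_arm", "payload": {"series": [{"x":0.02,"y":-0.031,"z":-0.001,"rx":0,"ry":0,"rz":0},{"x":0.02,"y":-0.031,"z":-0.001,"rx":0,"ry":0,"rz":0},{"x":0.02,"y":-0.031,"z":-0.001,"rx":0,"ry":0,"rz":0},{"x":0.02,"y":-0.031,"z":-0.001,"rx":0,"ry":0,"rz":0},{"x":0.02,"y":-0.031,"z":-0.001,"rx":0,"ry":0,"rz":0},{"x":0.02,"y":-0.031,"z":-0.001,"rx":0,"ry":0,"rz":0},{"x":0.02,"y":-0.031,"z":-0.001,"rx":0,"ry":0,"rz":0},{"x":0.02,"y":-0.031,"z":-0.001,"rx":0,"ry":0,"rz":0},{"x":0,"y":0,"z":0,"rx":0,"ry":0,"rz":0},{"x":0,"y":0,"z":0,"rx":0,"ry":0,"rz":0}]}}

```text
time: 34.72
tool_pos: [0.588, 0.2844, 0.2365]
ee_rot: [3.14, 0.006, 0.595]
wrist_force: [-0.1, 0.1, -0.2]
width: 0.0375
```

```bash
python3 - <<'E'
from h import *
from bench import cams
import cv2
for n in("top","scene"):
    im=cams.snapshot(n)["img"][:,:,::-1]
    cv2.imwrite(f"pics/{n}5full.png",im)
    im=im[100:240,230:390] if n=="top" else im[90:230,250:410]
    cv2.imwrite(f"pics/{n}5.png",cv2.resize(im,None,fx=4,fy=4,interpolation=cv2.INTER_CUBIC))
E
```

```text
(no output)
```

View pics/scene5.png

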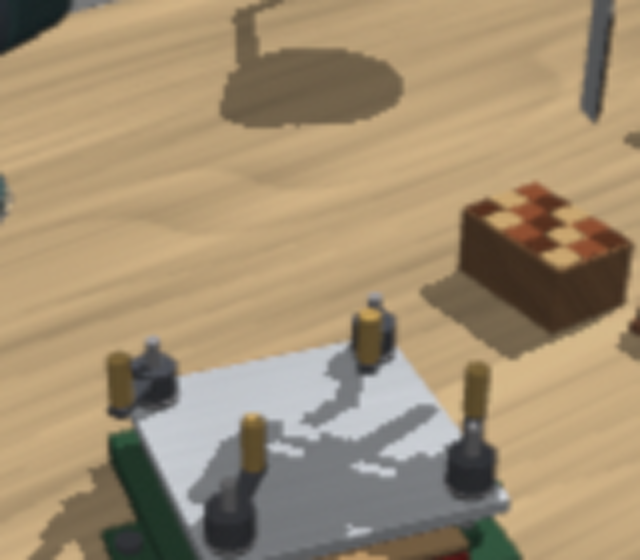

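View pics/top5.png

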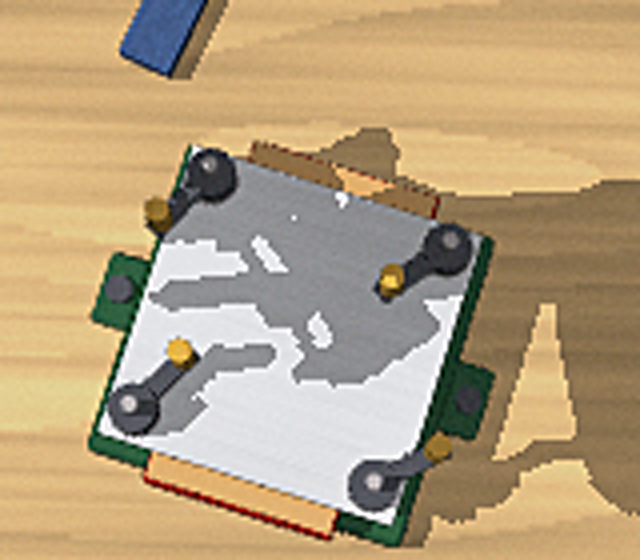

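View pics/top5full.png

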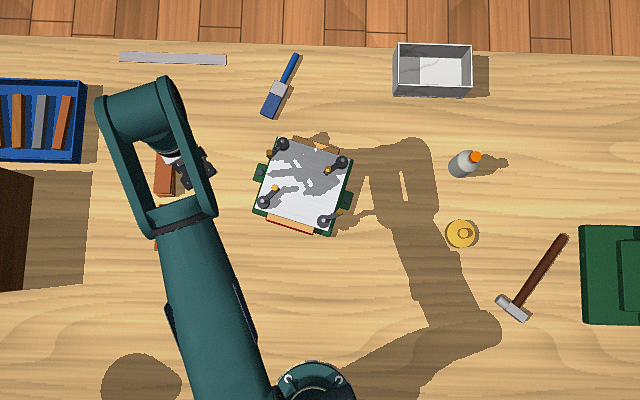

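```bash
python3 - <<'E'
from h import *
T=lambda u:(u[0]/4+230-.4,u[1]/4+100-.4)
S=lambda u:(u[0]/4+250-.4,u[1]/4+90-.4)
for k,a,b in(('b',(157,208),(477,368)),('a',(180,348),(369,315)),('d',(440,444),(119,357)),('c',(391,275),(253,420))):
    p,e=tri(T(a),S(b));v=p[:2]-STUD[k];print(k,p.round(4),e.round(4),np.hypot(*v).round(4),np.degrees(np.arctan2(v[1],v[0])).round(1))
E
```

```text
b [0.6292 0.1278 0.1289] 0.0004 0.0448 137.9
a [0.5415 0.1101 0.1293] 0.0004 0.0457 -44.0
d [ 0.4866 -0.051   0.1295] 0.0006 0.0449 -60.5
c [ 0.5911 -0.0191  0.1284] 0.0006 0.046 126.4
```

```bash
python3 -c "
from bench import ticket,robot
print(robot.get_obs()['time']);print(ticket.close_job())"
```

```text
34.8167
the job is handed in; nothing more can be done
None
```

I tightened all four nuts clockwise in two crisscross passes, b → d → a → c each time, and handed the job in at 34.8 s. The gripper was open and clear of everything.

**Pass 1:** I turned each nut until the resistance jumped from about 1 N to about 6 N, then a few degrees further. From the angles turned, I estimate about 0.2–0.3 mm of squeeze on a, c and d. Nut b is about 0.3–0.5 mm. I noticed its contact late because the load showed as wrist torque rather than force.

**Pass 2:** By tool pose, each nut turned about 60° more: b 59.4°, d 60.3°, a 60.1° and c 60.2°. The resistance had risen to about 8–10 N by the end.

**Final camera check:**
- Turn: the pictures gave b 56°, a 59°, d 61° and c 58°. That matches the tool pose to about 2–3°, except b, which is 3.5° lower.
- Level: all four post tops are at 128–130 mm, so the caul looks level within what the cameras can measure.
- Surroundings: the other things on the bench look undisturbed in the top view.

**Two oddities:**
- **Nut d:** between passes the camera put its post about 2° short of where the tool had left it. I took this as measuring error.
- **Near nut b:** while I was turning the wrist between passes, the tool sagged to 114 mm, below the tops of the posts. I raised it and checked a picture; post b had not moved.

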